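# Step off the under-shelf lights

### The arm

A 7-joint arm with a two-finger parallel gripper is mounted at the origin on the work surface. World frame = base frame: x ahead of the robot, y to its left, z up, the work surface at z = 0. Lengths are in m, angles in rad, forces in N, time in s.
With the tool pointing down it reaches from about 0.4 to 0.85 m from the base axis. Payload 4.5 kg.
Tool frame: the origin (TCP) lies on the centre line of the jaws, within the pads' length; the fingertips stand 11 mm ahead of it and the grasp point (between the pads) lies 8 mm behind it; z points along the fingers, y is the line along which they close (so a half turn about z gives the same grasp; the last joint's range is limited). The gripper opens to 88 mm and grips with 3 to 60 N. Pads are 18 mm wide; open, the fingers measure 123 mm over their backs; the gripper's body (75 mm by 187 mm) begins 45 mm behind the grasp point.
Start: joints at [-1.078, 0.689, -0.195, 1.565, 0.157, 0.902, -0.215], TCP at [0.277, 0.56, 0.25] pointing down, gripper open.
Joint ranges: [-3.01, 3.01], [-0.46, 2.08], [-1.47, 1.51], [0.13, 2.56], [-1, 4.14], [0.04, 2.09], [-2.66, 2.66]. Speed limits (rad/s): [2.57, 2.57, 3.14, 3.14, 3.14, 3.14, 3.14].

### API

Orientations are given as a unit quaternion [x, y, z, w].
In Python, from plant import * gives the robot as it stands. The module is installed in compiled form; this text tells all that it offers.
- The arm moves only by the tool send_rows, never from a script. Its argument "motion" is a list of rows, each an object of numbers: "x", "y", "z": the shift along the tool's x, y, z in cm; "rx", "ry", "rz": the turn, a rotation vector about the tool's x, y, z in rad; "jaw": the finger opening in cm, from 0 to 8.81. In form: [{"x": .., "y": .., "z": .., "rx": .., "ry": .., "rz": .., "jaw": ..}, ...]. A call has exactly 5 rows; each row shifts and turns the commanded pose from where the row before left it, along the tool's axes as they then stand; what a row does not reach is not made up. A row lasts 1/10 s, in which the tool goes at most 50 mm and 8.59 degrees, less where a joint would pass 70% of its speed; a pose out of reach is approached as far as the arm can. A call is refused whole if a number of a shift passes 5 or a number of a turn 0.15, either way. A call with a gripper value outside its range is refused whole. The fingers move at their own pace and stop on an object; "grip_force" is the grip in N (left out, the last holds). Time passes only in rows, so rows that do not move let the fingers close, or fill a call up. It gives the time, the measured TCP pose, the force, the opening and the grip force at its end, in the units of the state.
- get_state(): the state, without advancing time (a new reading comes with each control period).
- snapshot(name): name is "side" or "top"; returns a dict with "img" (400x640x3 uint8, red, green, blue), "vertical_fov" (degrees; the focal length in pixels is half the picture's height over the tangent of half this angle, whatever the lens; pixels are square), "cx", "cy" (the principal point, pixels), "D" ([k1, k2, p1, p2, k3] as OpenCV has them; the pictures are not rectified), "extrinsics" (4x4, takes a point from camera to world coordinates). Camera axes: x right, y up, looking along -z (the intrinsics and any distortion apply to the point x, -y, -z); pixel columns grow to the right and rows downward; lengths in m; the calibration is good to about 2 mm. A picture is of the moment at which its call begins. There is no depth.
- finish_job(): hands the job in; it is judged then, once.
The state is a dict: "clock": time; "q": joint angles; "qd": joint speeds; "joint_torque": joint torques, N m; "tool_pos": TCP position; "eef_rot": TCP orientation; "contact_force": force on the tool from outside, world axes, zero at the start; "moment": the same for the moment, N m; "opening": opening from 0.0 (shut) to 1.0 (fully open); "finger_force": force on a finger pad.
Only numpy, scipy, OpenCV 4.12 (cv2) and the standard library are available. Lean on these libraries where they do the work, as an engineer would, in place of code of your own. Each camera call takes 0.05 s, during which the arm holds its last target. There are 200 camera calls.

### The job

First clear whatever stands on the upturned shelf into the blue tub. Then set out the three puck lights one stick length apart: put a light lens up on the steel strip square across from the stick's leading tip, swing the stick end over end about that tip into the next length of the pencil line, put the next light at its new leading tip, and so on, until after the third light you swing it into the last length and its tip meets the far end of the shelf. On each swing the pivot tip stays planted where it is and the stick is never lifted clear of the shelf; leave the mug, the oil bottle and the tape measure where they are.

Things in the scene. Friction and masses are not known exactly. Their poses are not given: they have to be found in the camera images.
- shelf: Wooden shelf lying underside up, fixed: 560 mm long (y, from the end where the stick starts), 200 deep (x, away from the robot), 22 thick. Origin: centre of its underside. Flush steel strip 60 mm wide along x = -70; thin pencil line along x = +25. Four stick lengths long: its length points on the line are y = -280, -140, 0, 140, 280.
- spot1 (a point): Point on the middle of the steel strip, on the shelf's top face, 140 mm (1 stick lengths) from the starting end, square across from that point of the pencil line (95 mm from it towards the robot): place of light 1, counted from the starting end.
- spot2 (a point): Point on the middle of the steel strip, on the shelf's top face, 280 mm (2 stick lengths) from the starting end, square across from that point of the pencil line (95 mm from it towards the robot): place of light 2, counted from the starting end.
- spot3 (a point): Point on the middle of the steel strip, on the shelf's top face, 420 mm (3 stick lengths) from the starting end, square across from that point of the pencil line (95 mm from it towards the robot): place of light 3, counted from the starting end.
- stick_mid (a point): Centre (half-way up) of the loose wooden measuring stick, 140 mm long (its x axis), 24 wide, 20 high, about 60 g; 25 mm of one end painted red (-x), of the other blue (+x). Starts lying on the pencil line in the first length, red tip at the shelf's end (y = -280 mm), blue tip at y = -140 mm.
- stick_red (a point): Middle of the stick's red end face, 70 mm from its centre, 10 mm above its underside.
- stick_blue (a point): Middle of the stick's blue end face, 70 mm from its centre, 10 mm above its underside.
- light0_mid (a point): Centre (half-way up) of a loose white LED puck light, round, 60 mm across, 28 mm high, 90 g, lens up; the three lights are alike and start on the worktop near the shelf.
- light1_mid (a point): Centre (half-way up) of a loose white LED puck light, round, 60 mm across, 28 mm high, 90 g, lens up; the three lights are alike and start on the worktop near the shelf.
- light2_mid (a point): Centre (half-way up) of a loose white LED puck light, round, 60 mm across, 28 mm high, 90 g, lens up; the three lights are alike and start on the worktop near the shelf.
- tub: Blue open plastic tub standing on the worktop, fixed, 230 mm (x) by 180 mm (y) outside, 70 mm high, walls and floor 5 mm. Origin at the centre of its underside.
- spice_mid (a point): Centre (half-way up) of an amber spice jar with a black cap, 48 mm across, 85 mm high. May be absent.
- tin_mid (a point): Centre (half-way up) of a green-labelled tin, 54 mm across, 80 mm high. May be absent.
- mill_mid (a point): Centre (half-way up) of a dark wooden pepper mill, 100 mm high, 50 mm across at the foot, waisted to 38 mm at half its height. May be absent.
- carton_mid (a point): Centre (half-way up) of a brown carton, 50 x 50 mm (x, y), 80 mm high. May be absent.
- mug: White mug, 80 mm across, 90 mm high, origin under its centre. Bystander: leave alone.
- oil: Green oil bottle, 60 mm across, 190 mm high, origin under its centre. Bystander: leave alone.
- tape: Yellow and black tape measure, 70 x 40 mm, 65 mm high, origin under its centre. Bystander: leave alone.
There are look-alikes about, which are no part of the job. Leave any orange look-alike of the part that bears light0_mid alone.

How it is judged:
By the outcome, as a careful person would: the job done as asked, in the order asked, and still so for the second after the job is handed in, with the robot touching nothing.
Of spice, tin, mill, carton only 1 to 3 are there at a start; the rules pass over those that are not, and their reading is None.
At some moment in a run one of light0, light1, light2 may be knocked a few centimetres aside while the robot is not near it.
Once in a run the grip may slacken for a moment while it holds something.
It also fails if it takes over 210 s, if anything falls off the work surface, if the arm or the gripper's body presses on something with over 40 N, if the wrist force passes 120 N, or if a joint passes its speed limit or range.

## Working session

There is one attempt and no reset: what is moved stays moved. The work goes in short steps, Python scripts to look and compute and a tool call to move; the robot and the scene stay as the last step left them, time stands still between calls to the robot, and variables do not carry over. Pictures are saved under pics/ and viewed, at most 14 in all, crops included, and the job is handed in when it is done.

Besides the shell and the picture viewer there is one more tool, called after ">>>" as name([rows], argument=value, ...), one row to a line, values as JSON. send_rows: Moves the arm, as the interface text tells. Its arguments: {"type":"object","properties":{"motion":{"type":"array"},"grip_force":{"type":"number"}},"required":["motion"]}

```bash
mkdir -p pics; cat > h.py <<'E'
from plant import *
import numpy as np, cv2
def cam(n,save=None):
    s=snapshot(n); s['f']=200/np.tan(np.radians(s['vertical_fov'])/2)
    s['K']=np.array([[s['f'],0,s['cx']],[0,s['f'],s['cy']],[0,0,1.]]); s['D']=np.array(s['D'],float); s['E']=np.array(s['extrinsics'])
    if save: cv2.imwrite('pics/'+save,s['img'][:,:,::-1])
    return s
def ray(s,uv):
    p=cv2.undistortPoints(np.array([[uv]],float),s['K'],s['D'])[0,0]
    d=s['E'][:3,:3]@np.array([p[0],-p[1],-1]); return s['E'][:3,3],d
def onz(s,uv,z):
    o,d=ray(s,uv); return o+d*(z-o[2])/d[2]
def proj(s,P):
    P=np.atleast_2d(P); c=(P-s['E'][:3,3])@s['E'][:3,:3]; c=c*[1,-1,-1]
    return cv2.projectPoints(c,np.zeros(3),np.zeros(3),s['K'],s['D'])[0][:,0]
E
python3 - <<'E'
from h import *
for n in('side','top'):
    s=cam(n,n+'0.png'); print(n,s['f'],s['E'].round(3).tolist(),s['D'])
st=get_state(); print(st['clock'],st['tool_pos'],st['eef_rot'],st['opening'],st['contact_force'])
E
```

```text
side 444.0939383074795 [[0.868, 0.269, -0.418, -0.061], [-0.496, 0.502, -0.708, -0.961], [0.02, 0.822, 0.569, 0.824], [0.0, 0.0, 0.0, 1.0]] [0.01775354 0.         0.         0.         0.        ]
top 504.71084222736226 [[-0.015, 0.985, -0.17, 0.161], [-1.0, -0.014, 0.002, -0.017], [-0.0, 0.17, 0.985, 1.889], [0.0, 0.0, 0.0, 1.0]] [-0.14743684  0.          0.          0.          0.        ]
0.1 [0.27660423 0.55985918 0.24899573] [ 2.27353663e-01  9.73811919e-01 -8.02468868e-04 -1.18468579e-04] 1.001704872047488 [ 0.16633151 -0.36857254  0.01866769]
```

View pics/top0.png

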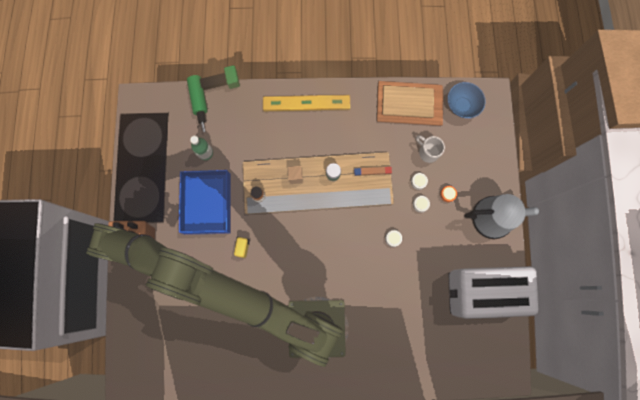

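View pics/side0.png

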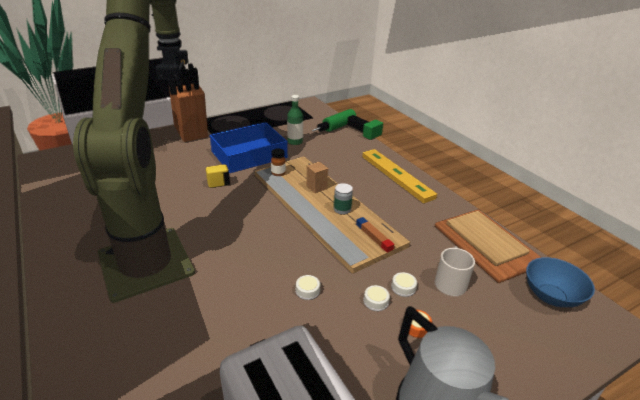

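The top view shows the shelf at (245–392, 152–213) with the stick at (373,171), red end to the right. The spice jar is at (257,192), carton at (295,173) and tin at (334,171). The tub is at (205,202). White lights are at (419,180), (421,203) and (394,238), with the orange decoy at (449,193). The side view agrees with this.

```bash
python3 - <<'E'
from h import *
a=cv2.imread('pics/top0.png')[135:260,230:460]; cv2.imwrite('pics/t1.png',cv2.resize(a,None,fx=3.4,fy=3.4,interpolation=cv2.INTER_CUBIC))
a=cv2.imread('pics/side0.png')[130:320,200:450]; cv2.imwrite('pics/s1.png',cv2.resize(a,None,fx=3.1,fy=3.1,interpolation=cv2.INTER_CUBIC))
E
```

```text
(no output)
```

View pics/t1.png

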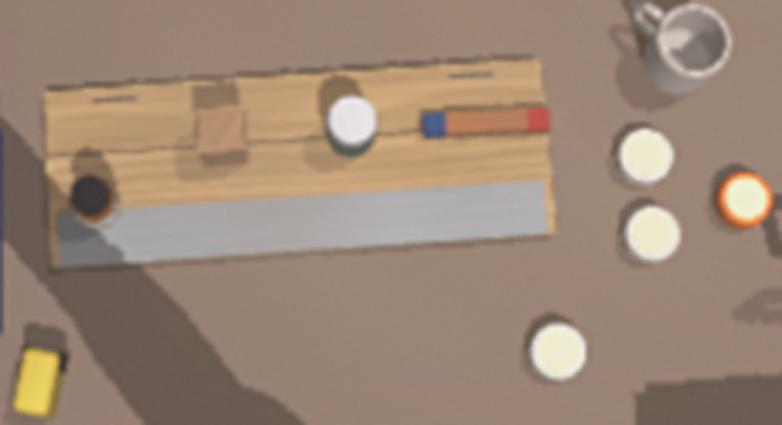

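View pics/s1.png

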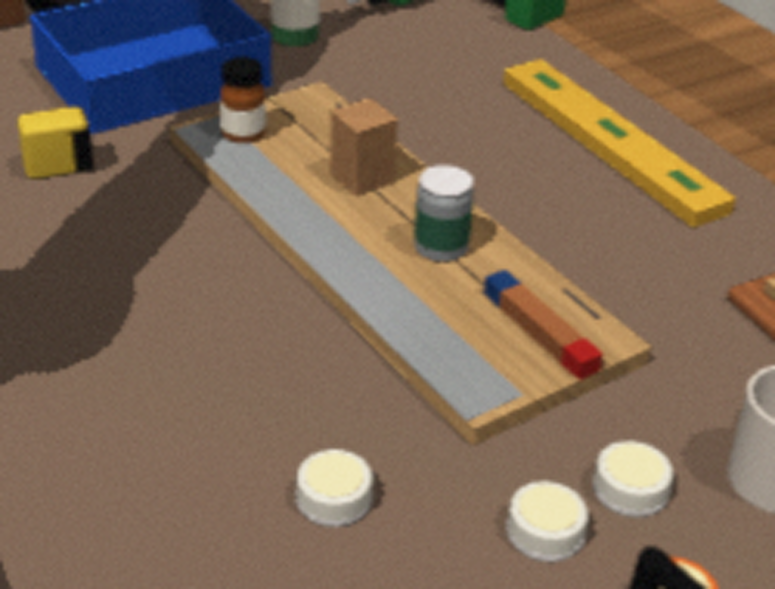

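The crops show shelf corners in t1 at (45,88), (540,57), (553,233) and (53,267), and in s1 at (172,127), (477,428), (650,350) and (322,87). The stick lies on the pencil line. All object tops are clear.

```bash
python3 - <<'E'
from h import *
S={n:cam(n) for n in('side','top')}
T=lambda u,v:np.array([u/3.4+230-.35,v/3.4+135-.35]); Q=lambda u,v:np.array([u/3.1+200-.35,v/3.1+130-.35])
def show(lbl,n,uv,z): print(lbl,n,(onz(S[n],uv,z)*1000).round(0)[:2])
tc=[T(45,88),T(540,57),T(553,233),T(53,267)]; sc=[Q(322,87),Q(650,350),Q(477,428),Q(172,127)]
for n,c in(('top',tc),('side',sc)):
    P=np.array([onz(S[n],p,.022)[:2] for p in c])*1000
    print(n,P.round(0).tolist(),'cen',P.mean(0).round(1),'len',np.linalg.norm(P[0]-P[1]).round(0),np.linalg.norm(P[2]-P[3]).round(0),'dep',np.linalg.norm(P[1]-P[2]).round(0))
    for a,b in((1,0),(2,3)):
        d=P[b]-P[a]; print('yaw',np.arctan2(-d[0],d[1]).round(4))
for n in S:
    im=S[n]['img']; hsv=cv2.cvtColor(im,cv2.COLOR_RGB2HSV); sub=hsv
    def blobs(m,lo,hi,lab,z):
        k,l,st,c=cv2.connectedComponentsWithStats(m.astype(np.uint8))
        for i in range(1,k):
            if lo<st[i,4]<hi: print(lab,n,st[i,4],c[i].round(1),(onz(S[n],c[i],z)*1000).round(0)[:2])
    h,s,v=[hsv[:,:,i].astype(int) for i in range(3)]
    blobs((h>20)&(h<35)&(s>25)&(s<75)&(v>215),60,1500,'lens',.028)
    blobs(((h<5)|(h>174))&(s>150)&(v>120),15,900,'red',.036)
    blobs((h>105)&(h<122)&(s>120),15,20000,'blue',.036)
show('spice top','top',T(90,196),.107);show('spice top','side',Q(243,71),.107)
show('carton','top',T(219,127),.102);show('carton','side',Q(364,116),.102)
show('tin','top',T(352,121),.102);show('tin','side',Q(446,181),.102)
E
```

```text
top [[630.0, 271.0], [658.0, -286.0], [457.0, -293.0], [427.0, 260.0]] cen [543.3 -12.1] len 558.0 553.0 dep 201.0
yaw 0.0496
yaw 0.054
side [[619.0, 258.0], [651.0, -290.0], [460.0, -298.0], [430.0, 258.0]] cen [540.1 -17.9] len 549.0 557.0 dep 192.0
yaw 0.0583
yaw 0.0537
lens side 240 [404.5 279.8] [ 543. -399.]
lens side 250 [307.5 282.6] [ 327. -292.]
lens side 267 [376.9 293.4] [ 456. -402.]
red side 55 [387.4 242.8] [ 586. -274.]
blue side 2596 [246.8 145.4] [466. 414.]
blue side 50 [360.3 221.3] [ 575. -161.]
blue side 22 [577.9 280.5] [ 913. -611.]
blue side 16 [586.8 295.2] [ 887. -651.]
blue side 17 [549.4 300.3] [ 794. -619.]
blue side 27 [557.6 301.8] [ 807. -631.]
lens top 110 [419.6 180. ] [ 544. -400.]
lens top 102 [449.  192.9] [ 492. -510.]
lens top 112 [421.4 203.1] [ 455. -402.]
lens top 108 [393.8 237.8] [ 326. -292.]
red top 20 [387.7 170. ] [ 582. -278.]
blue top 2951 [203.5 202.9] [466. 416.]
spice top top [491. 208.]
spice top side [490. 198.]
carton top [564.  72.]
carton side [561.  65.]
tin top [569. -70.]
tin side [569. -74.]
```

>>> send_rows([
  {"rz": -0.103},
  {"rz": -0.103},
  {"rz": -0.103},
  {"rz": -0.103},
  {"rz": -0.101},
], grip_force=25)

```text
schema error: expected keys x, y, z, rx, ry, rz, jaw
```

```bash
cat >> h.py <<'E'
C=np.array([.542,-.015]); YAW=.054
def sh(p): # world -> shelf cm
    d=np.array(p)[:2]-C; c,s=np.cos(YAW),np.sin(YAW); return (np.array([c*d[0]+s*d[1],-s*d[0]+c*d[1]])*100)
def tcp():
    st=get_state(); q=st['eef_rot']; a=np.arctan2(2*q[0]*q[1],q[0]**2-q[1]**2)-np.pi-YAW
    a=(a+np.pi)%(2*np.pi)-np.pi
    print('t',round(st['clock'],2),'TCP shelf cm',sh(st['tool_pos']).round(2),'z',round(st['tool_pos'][2]*100,2),'yawerr',round(a,4),'open',round(st['opening']*8.8,2),'F',np.round(st['contact_force'],1),'q7',round(st['q'][6],2),'tilt',np.round(q[2:],4))
E
python3 - <<'E'
from h import *
tcp()
for n,p in dict(spice=(.4905,.203),carton=(.5625,.0685),tin=(.569,-.072),l0=(.5435,-.3995),l1=(.4555,-.402),l2=(.3265,-.292),tub=(.466,.415)).items(): print(n,sh(p).round(2))
s=cam('top'); u=cam('side')
for P in [(25,-280),(25,-140),(25,280),(-70,-140),(-70,280)]:
    w=C+np.array([[np.cos(YAW),-np.sin(YAW)],[np.sin(YAW),np.cos(YAW)]])@np.array(P)/1000
    print(P,w.round(3),proj(s,[*w,.022]).round(1),proj(u,[*w,.022]).round(1))
print('tub c',onz(s,[203.5,202.9],.03).round(3), 'mug',onz(s,[433,146],.09).round(3),'oil',onz(s,[195,140],.19).round(3))
E
```

```text
t 0.2 TCP shelf cm [-23.39  58.85] z 24.92 yawerr -0.5127 open 8.81 F [ 0.1 -1.   0.2] q7 -0.22 tilt [-0.0005 -0.0001]
spice [-3.97 22.05]
carton [2.5  8.23]
tin [ 2.39 -5.84]
l0 [ -1.93 -38.4 ]
l1 [-10.73 -38.18]
l2 [-23.01 -26.5 ]
tub [-5.27 43.35]
(25, -280) [ 0.582 -0.293] [[391.1 170.8]] [[390.2 251.3]]
(25, -140) [ 0.575 -0.153] [[354.5 173.2]] [[358.3 223.8]]
(25, 280) [0.552 0.266] [[243.9 180.7]] [[285.8 161.2]]
(-70, -140) [ 0.48  -0.159] [[356.5 197.8]] [[331.5 234.7]]
(-70, 280) [0.457 0.261] [[245.  205.4]] [[262.1 168.3]]
tub c [0.467 0.417 0.03 ] mug [ 0.659 -0.444  0.09 ] oil [0.666 0.417 0.19 ]
```

>>> send_rows([
  {"x": 0, "y": 0, "z": 0, "rx": 0, "ry": 0, "rz": -0.103, "jaw": 8.8},
  {"x": 0, "y": 0, "z": 0, "rx": 0, "ry": 0, "rz": -0.103, "jaw": 8.8},
  {"x": 0, "y": 0, "z": 0, "rx": 0, "ry": 0, "rz": -0.103, "jaw": 8.8},
  {"x": 0, "y": 0, "z": 0, "rx": 0, "ry": 0, "rz": -0.103, "jaw": 8.8},
  {"x": 0, "y": 0, "z": 0, "rx": 0, "ry": 0, "rz": -0.101, "jaw": 8.8},
], grip_force=25)

```text
clock: 0.8
tool_pos: [0.2768, 0.5603, 0.2497]
eef_rot: [-0.029, 1.0, -0.0, 0.0]
contact_force: [0.1, 1.1, 0.1]
opening: 0.999
finger_force: 0.0
```

>>> send_rows([
  {"x": -1.94, "y": -3.68, "z": 0, "rx": 0, "ry": 0, "rz": 0, "jaw": 8.8},
  {"x": -1.94, "y": -3.68, "z": 0, "rx": 0, "ry": 0, "rz": 0, "jaw": 8.8},
  {"x": -1.94, "y": -3.68, "z": 0, "rx": 0, "ry": 0, "rz": 0, "jaw": 8.8},
  {"x": -1.94, "y": -3.68, "z": 0, "rx": 0, "ry": 0, "rz": 0, "jaw": 8.8},
  {"x": -1.94, "y": -3.68, "z": 0, "rx": 0, "ry": 0, "rz": 0, "jaw": 8.8},
])

```text
clock: 1.3
tool_pos: [0.3844, 0.3804, 0.2498]
eef_rot: [-0.027, 1.0, 0.0, 0.0]
contact_force: [0.1, 0.1, -0.5]
opening: 1.0
finger_force: 0.0
```

>>> send_rows([
  {"x": -1.94, "y": -3.68, "z": 0, "rx": 0, "ry": 0, "rz": 0, "jaw": 8.8},
  {"x": -1.94, "y": -3.68, "z": 0, "rx": 0, "ry": 0, "rz": 0, "jaw": 8.8},
  {"x": -1.94, "y": -3.68, "z": 0, "rx": 0, "ry": 0, "rz": 0, "jaw": 8.8},
  {"x": -1.94, "y": -3.68, "z": 0, "rx": 0, "ry": 0, "rz": 0, "jaw": 8.8},
  {"x": -1.94, "y": -3.68, "z": 0, "rx": 0, "ry": 0, "rz": 0, "jaw": 8.8},
])

```text
clock: 1.8
tool_pos: [0.4912, 0.2019, 0.2498]
eef_rot: [-0.027, 1.0, 0.0, 0.0]
contact_force: [1.0, -0.3, 0.5]
opening: 0.998
finger_force: 0.0
```

```bash
python3 - <<'E'
from h import *
tcp()
E
```

```text
t 1.8 TCP shelf cm [-3.9  21.93] z 24.98 yawerr 0.0001 open 8.78 F [ 1.  -0.3  0.5] q7 0.84 tilt [0.0001 0.0002]
```

>>> send_rows([
  {"x": 0, "y": 0, "z": 3.4, "rx": 0, "ry": 0, "rz": 0, "jaw": 8.8},
  {"x": 0, "y": 0, "z": 3.4, "rx": 0, "ry": 0, "rz": 0, "jaw": 8.8},
  {"x": 0, "y": 0, "z": 3.4, "rx": 0, "ry": 0, "rz": 0, "jaw": 8.8},
  {"x": 0, "y": 0, "z": 3.4, "rx": 0, "ry": 0, "rz": 0, "jaw": 8.8},
  {"x": 0, "y": 0, "z": 3.4, "rx": 0, "ry": 0, "rz": 0, "jaw": 8.8},
])

```text
clock: 2.3
tool_pos: [0.4908, 0.2035, 0.0785]
eef_rot: [-0.027, 1.0, 0.0, 0.0]
contact_force: [0.9, -0.5, 0.2]
opening: 1.001
finger_force: 0.0
```

>>> send_rows([
  {"x": 0, "y": 0, "z": 0, "rx": 0, "ry": 0, "rz": 0, "jaw": 6},
  {"x": 0, "y": 0, "z": 0, "rx": 0, "ry": 0, "rz": 0, "jaw": 3},
  {"x": 0, "y": 0, "z": 0, "rx": 0, "ry": 0, "rz": 0, "jaw": 3},
  {"x": 0, "y": 0, "z": 0, "rx": 0, "ry": 0, "rz": 0, "jaw": 3},
  {"x": 0, "y": 0, "z": 0, "rx": 0, "ry": 0, "rz": 0, "jaw": 3},
])

```text
clock: 2.8
tool_pos: [0.4915, 0.2044, 0.0812]
eef_rot: [-0.027, 1.0, 0.001, 0.001]
contact_force: [0.5, 0.7, 0.6]
opening: 0.567
finger_force: 0.6
```

>>> send_rows([
  {"x": 0, "y": 0, "z": -2, "rx": 0, "ry": 0, "rz": 0, "jaw": 3},
  {"x": 0, "y": 0, "z": -2.5, "rx": 0, "ry": 0, "rz": 0, "jaw": 3},
  {"x": 0, "y": 0, "z": -2.5, "rx": 0, "ry": 0, "rz": 0, "jaw": 3},
  {"x": 0, "y": 0, "z": -3, "rx": 0, "ry": 0, "rz": 0, "jaw": 3},
  {"x": 0, "y": 0, "z": -3, "rx": 0, "ry": 0, "rz": 0, "jaw": 3},
])

```text
clock: 3.3
tool_pos: [0.4901, 0.2029, 0.2113]
eef_rot: [-0.027, 1.0, -0.0, -0.0]
contact_force: [1.4, 0.2, -1.4]
opening: 0.523
finger_force: 24.9
```

>>> send_rows([
  {"x": -0.92, "y": 4.28, "z": 0, "rx": 0, "ry": 0, "rz": 0, "jaw": 3},
  {"x": -0.92, "y": 4.28, "z": 0, "rx": 0, "ry": 0, "rz": 0, "jaw": 3},
  {"x": -0.92, "y": 4.28, "z": 0, "rx": 0, "ry": 0, "rz": 0, "jaw": 3},
  {"x": -0.92, "y": 4.28, "z": 0, "rx": 0, "ry": 0, "rz": 0, "jaw": 3},
  {"x": -0.92, "y": 4.28, "z": 0, "rx": 0, "ry": 0, "rz": 0, "jaw": 3},
])

```text
clock: 3.8
tool_pos: [0.5247, 0.4208, 0.2103]
eef_rot: [-0.027, 1.0, -0.0, 0.0]
contact_force: [0.7, 0.5, -1.5]
opening: 0.523
finger_force: 24.9
```

>>> send_rows([
  {"x": 0, "y": 0, "z": 3.5, "rx": 0, "ry": 0, "rz": 0, "jaw": 3},
  {"x": 0, "y": 0, "z": 3.5, "rx": 0, "ry": 0, "rz": 0, "jaw": 3},
  {"x": 0, "y": 0, "z": 3, "rx": 0, "ry": 0, "rz": 0, "jaw": 3},
  {"x": 0, "y": 0, "z": 2.2, "rx": 0, "ry": 0, "rz": 0, "jaw": 3},
  {"x": 0, "y": 0, "z": 2, "rx": 0, "ry": 0, "rz": 0, "jaw": 3},
])

```text
clock: 4.3
tool_pos: [0.5244, 0.419, 0.0667]
eef_rot: [-0.027, 1.0, -0.0, -0.0]
contact_force: [-2.8, 3.8, 35.4]
opening: 0.523
finger_force: 26.7
```

>>> send_rows([
  {"x": 0, "y": 0, "z": 0, "rx": 0, "ry": 0, "rz": 0, "jaw": 3},
  {"x": 0, "y": 0, "z": 0, "rx": 0, "ry": 0, "rz": 0, "jaw": 7},
  {"x": 0, "y": 0, "z": 0, "rx": 0, "ry": 0, "rz": 0, "jaw": 8},
  {"x": 0, "y": 0, "z": 0, "rx": 0, "ry": 0, "rz": 0, "jaw": 8},
  {"x": 0, "y": 0, "z": 0, "rx": 0, "ry": 0, "rz": 0, "jaw": 8},
])

```text
clock: 4.8
tool_pos: [0.5252, 0.4195, 0.0685]
eef_rot: [-0.027, 1.0, 0.0, 0.0]
contact_force: [-0.4, -0.1, 0.7]
opening: 0.868
finger_force: 0.0
```

>>> send_rows([
  {"x": 0, "y": 0, "z": -3, "rx": 0, "ry": 0, "rz": 0, "jaw": 8},
  {"x": 0, "y": 0, "z": -3, "rx": 0, "ry": 0, "rz": 0, "jaw": 8.8},
  {"x": 0, "y": 0, "z": -3, "rx": 0, "ry": 0, "rz": 0, "jaw": 8.8},
  {"x": 0, "y": 0, "z": -3, "rx": 0, "ry": 0, "rz": 0, "jaw": 8.8},
  {"x": 0, "y": 0, "z": -2.2, "rx": 0, "ry": 0, "rz": 0, "jaw": 8.8},
])

```text
clock: 5.3
tool_pos: [0.5252, 0.42, 0.2123]
eef_rot: [-0.027, 1.0, 0.001, 0.001]
contact_force: [-0.4, -0.0, -0.0]
opening: 0.999
finger_force: 0.0
```

```bash
python3 - <<'E'
from h import *
tcp(); s=cam('side','s2.png')
E
```

```text
t 5.3 TCP shelf cm [ 0.67 43.52] z 21.23 yawerr 0.0001 open 8.79 F [-0.4 -0.  -0. ] q7 0.62 tilt [0.0008 0.001 ]
```

View pics/s2.png

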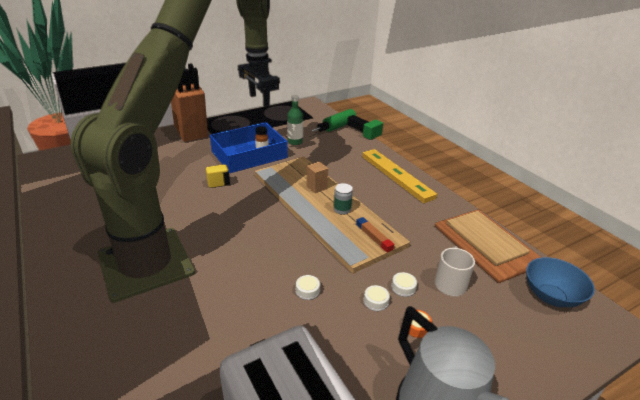

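The jar stands in the tub at (262,137), and everything else is unchanged. Next is the carton.

>>> send_rows([
  {"x": -0.18, "y": -3.53, "z": 0, "rx": 0, "ry": 0, "rz": 0, "jaw": 8.8},
  {"x": -0.18, "y": -3.53, "z": 0, "rx": 0, "ry": 0, "rz": 0, "jaw": 8.8},
  {"x": -0.18, "y": -3.53, "z": 0, "rx": 0, "ry": 0, "rz": 0, "jaw": 8.8},
  {"x": -0.18, "y": -3.53, "z": 0, "rx": 0, "ry": 0, "rz": 0, "jaw": 8.8},
  {"x": -0.18, "y": -3.53, "z": 0, "rx": 0, "ry": 0, "rz": 0, "jaw": 8.8},
])

```text
clock: 5.85
tool_pos: [0.5432, 0.2422, 0.2096]
eef_rot: [-0.027, 1.0, -0.0, 0.0]
contact_force: [0.8, -0.4, 0.4]
opening: 1.0
finger_force: 0.0
```

>>> send_rows([
  {"x": -0.18, "y": -3.53, "z": 0, "rx": 0, "ry": 0, "rz": 0, "jaw": 8.8},
  {"x": -0.18, "y": -3.53, "z": 0, "rx": 0, "ry": 0, "rz": 0, "jaw": 8.8},
  {"x": -0.18, "y": -3.53, "z": 0, "rx": 0, "ry": 0, "rz": 0, "jaw": 8.8},
  {"x": -0.18, "y": -3.53, "z": 0, "rx": 0, "ry": 0, "rz": 0, "jaw": 8.8},
  {"x": -0.18, "y": -3.53, "z": 0, "rx": 0, "ry": 0, "rz": 0, "jaw": 8.8},
])

```text
clock: 6.35
tool_pos: [0.5618, 0.0665, 0.2097]
eef_rot: [-0.027, 1.0, -0.0, 0.0]
contact_force: [0.5, 0.1, 0.2]
opening: 1.004
finger_force: 0.0
```

>>> send_rows([
  {"x": 0, "y": 0, "z": 3, "rx": 0, "ry": 0, "rz": 0, "jaw": 8.8},
  {"x": 0, "y": 0, "z": 3, "rx": 0, "ry": 0, "rz": 0, "jaw": 8.8},
  {"x": 0, "y": 0, "z": 3, "rx": 0, "ry": 0, "rz": 0, "jaw": 8.8},
  {"x": 0, "y": 0, "z": 2.7, "rx": 0, "ry": 0, "rz": 0, "jaw": 8.8},
  {"x": 0, "y": 0, "z": 1.5, "rx": 0, "ry": 0, "rz": 0, "jaw": 8.8},
])

```text
clock: 6.85
tool_pos: [0.5607, 0.0678, 0.0756]
eef_rot: [-0.027, 1.0, -0.0, -0.001]
contact_force: [0.4, 0.5, -0.1]
opening: 1.001
finger_force: 0.0
```

>>> send_rows([
  {"x": 0, "y": 0, "z": 0, "rx": 0, "ry": 0, "rz": 0, "jaw": 6},
  {"x": 0, "y": 0, "z": 0, "rx": 0, "ry": 0, "rz": 0, "jaw": 3},
  {"x": 0, "y": 0, "z": 0, "rx": 0, "ry": 0, "rz": 0, "jaw": 3},
  {"x": 0, "y": 0, "z": 0, "rx": 0, "ry": 0, "rz": 0, "jaw": 3},
  {"x": 0, "y": 0, "z": 0, "rx": 0, "ry": 0, "rz": 0, "jaw": 3},
])

```text
clock: 7.35
tool_pos: [0.5626, 0.0686, 0.0786]
eef_rot: [-0.027, 1.0, 0.0, 0.001]
contact_force: [0.4, 0.9, 0.5]
opening: 0.571
finger_force: 0.3
```

>>> send_rows([
  {"x": 0, "y": 0, "z": 0, "rx": 0, "ry": 0, "rz": 0, "jaw": 3},
  {"x": 0, "y": 0, "z": -3, "rx": 0, "ry": 0, "rz": 0, "jaw": 3},
  {"x": 0, "y": 0, "z": -3, "rx": 0, "ry": 0, "rz": 0, "jaw": 3},
  {"x": 0, "y": 0, "z": -3.5, "rx": 0, "ry": 0, "rz": 0, "jaw": 3},
  {"x": 0, "y": 0, "z": -3.5, "rx": 0, "ry": 0, "rz": 0, "jaw": 3},
])

```text
clock: 7.85
tool_pos: [0.5613, 0.0678, 0.2088]
eef_rot: [-0.027, 1.0, -0.0, -0.001]
contact_force: [0.7, -0.4, -1.3]
opening: 0.564
finger_force: 25.0
```

```bash
python3 - <<'E'
from h import *
tcp()
E
```

```text
t 7.85 TCP shelf cm [2.37 8.16] z 20.88 yawerr 0.0002 open 4.96 F [ 0.7 -0.4 -1.3] q7 1.06 tilt [-0.0002 -0.0006]
```

>>> send_rows([
  {"x": 0.82, "y": 3.52, "z": 0, "rx": 0, "ry": 0, "rz": 0, "jaw": 3},
  {"x": 0.82, "y": 3.52, "z": 0, "rx": 0, "ry": 0, "rz": 0, "jaw": 3},
  {"x": 0.82, "y": 3.52, "z": 0, "rx": 0, "ry": 0, "rz": 0, "jaw": 3},
  {"x": 0.82, "y": 3.52, "z": 0, "rx": 0, "ry": 0, "rz": 0, "jaw": 3},
  {"x": 0.82, "y": 3.52, "z": 0, "rx": 0, "ry": 0, "rz": 0, "jaw": 3},
])

```text
clock: 8.35
tool_pos: [0.5107, 0.2425, 0.2077]
eef_rot: [-0.027, 1.0, -0.0, -0.0]
contact_force: [-0.2, -0.3, -1.4]
opening: 0.564
finger_force: 25.0
```

>>> send_rows([
  {"x": 0.82, "y": 3.52, "z": 0, "rx": 0, "ry": 0, "rz": 0, "jaw": 3},
  {"x": 0.82, "y": 3.52, "z": 0, "rx": 0, "ry": 0, "rz": 0, "jaw": 3},
  {"x": 0.82, "y": 3.52, "z": 0, "rx": 0, "ry": 0, "rz": 0, "jaw": 3},
  {"x": 0.82, "y": 3.52, "z": 0, "rx": 0, "ry": 0, "rz": 0, "jaw": 3},
  {"x": 0.82, "y": 3.52, "z": 0, "rx": 0, "ry": 0, "rz": 0, "jaw": 3},
])

```text
clock: 8.85
tool_pos: [0.4602, 0.416, 0.2076]
eef_rot: [-0.027, 1.0, -0.0, -0.0]
contact_force: [0.3, 0.4, -0.6]
opening: 0.565
finger_force: 25.0
```

>>> send_rows([
  {"x": 0, "y": 0, "z": 3.5, "rx": 0, "ry": 0, "rz": 0, "jaw": 3},
  {"x": 0, "y": 0, "z": 3.5, "rx": 0, "ry": 0, "rz": 0, "jaw": 3},
  {"x": 0, "y": 0, "z": 3, "rx": 0, "ry": 0, "rz": 0, "jaw": 3},
  {"x": 0, "y": 0, "z": 2.2, "rx": 0, "ry": 0, "rz": 0, "jaw": 3},
  {"x": 0, "y": 0, "z": 1.2, "rx": 0, "ry": 0, "rz": 0, "jaw": 3},
])

```text
clock: 9.35
tool_pos: [0.46, 0.4139, 0.0715]
eef_rot: [-0.027, 1.0, -0.001, -0.001]
contact_force: [0.8, 0.6, -0.7]
opening: 0.568
finger_force: 25.0
```

>>> send_rows([
  {"x": 0, "y": 0, "z": 0, "rx": 0, "ry": 0, "rz": 0, "jaw": 3},
  {"x": 0, "y": 0, "z": 0, "rx": 0, "ry": 0, "rz": 0, "jaw": 7},
  {"x": 0, "y": 0, "z": 0, "rx": 0, "ry": 0, "rz": 0, "jaw": 8},
  {"x": 0, "y": 0, "z": 0, "rx": 0, "ry": 0, "rz": 0, "jaw": 8},
  {"x": 0, "y": 0, "z": 0, "rx": 0, "ry": 0, "rz": 0, "jaw": 8},
])

```text
clock: 9.85
tool_pos: [0.4614, 0.4156, 0.0747]
eef_rot: [-0.027, 1.0, 0.001, 0.001]
contact_force: [0.2, 0.7, 0.1]
opening: 0.898
finger_force: 0.0
```

>>> send_rows([
  {"x": 0, "y": 0, "z": -3, "rx": 0, "ry": 0, "rz": 0, "jaw": 8},
  {"x": 0, "y": 0, "z": -3, "rx": 0, "ry": 0, "rz": 0, "jaw": 8.8},
  {"x": 0, "y": 0, "z": -3, "rx": 0, "ry": 0, "rz": 0, "jaw": 8.8},
  {"x": 0, "y": 0, "z": -3, "rx": 0, "ry": 0, "rz": 0, "jaw": 8.8},
  {"x": 0, "y": 0, "z": -1.6, "rx": 0, "ry": 0, "rz": 0, "jaw": 8.8},
])

```text
clock: 10.35
tool_pos: [0.4617, 0.4161, 0.2129]
eef_rot: [-0.027, 1.0, 0.002, 0.002]
contact_force: [0.7, 0.4, -1.0]
opening: 0.999
finger_force: 0.0
```

```bash
python3 - <<'E'
from h import *
tcp()
E
```

```text
t 10.35 TCP shelf cm [-5.69 43.48] z 21.29 yawerr 0.0 open 8.79 F [ 0.7  0.4 -1. ] q7 0.53 tilt [0.0016 0.0015]
```

>>> send_rows([
  {"x": -0.54, "y": -3.29, "z": 0, "rx": 0, "ry": 0, "rz": 0, "jaw": 8.8},
  {"x": -0.54, "y": -3.29, "z": 0, "rx": 0, "ry": 0, "rz": 0, "jaw": 8.8},
  {"x": -0.54, "y": -3.29, "z": 0, "rx": 0, "ry": 0, "rz": 0, "jaw": 8.8},
  {"x": -0.54, "y": -3.29, "z": 0, "rx": 0, "ry": 0, "rz": 0, "jaw": 8.8},
  {"x": -0.54, "y": -3.29, "z": 0, "rx": 0, "ry": 0, "rz": 0, "jaw": 8.8},
])

```text
clock: 10.85
tool_pos: [0.4971, 0.251, 0.2103]
eef_rot: [-0.027, 1.0, 0.0, 0.0]
contact_force: [1.1, 0.1, 0.1]
opening: 0.997
finger_force: 0.0
```

>>> send_rows([
  {"x": -0.54, "y": -3.29, "z": 0, "rx": 0, "ry": 0, "rz": 0, "jaw": 8.8},
  {"x": -0.54, "y": -3.29, "z": 0, "rx": 0, "ry": 0, "rz": 0, "jaw": 8.8},
  {"x": -0.54, "y": -3.29, "z": 0, "rx": 0, "ry": 0, "rz": 0, "jaw": 8.8},
  {"x": -0.54, "y": -3.29, "z": 0, "rx": 0, "ry": 0, "rz": 0, "jaw": 8.8},
  {"x": -0.54, "y": -3.29, "z": 0, "rx": 0, "ry": 0, "rz": 0, "jaw": 8.8},
])

```text
clock: 11.35
tool_pos: [0.533, 0.0882, 0.2102]
eef_rot: [-0.027, 1.0, 0.0, 0.0]
contact_force: [0.0, -0.2, -0.5]
opening: 1.003
finger_force: 0.0
```

>>> send_rows([
  {"x": -0.54, "y": -3.29, "z": 0, "rx": 0, "ry": 0, "rz": 0, "jaw": 8.8},
  {"x": -0.54, "y": -3.29, "z": 0, "rx": 0, "ry": 0, "rz": 0, "jaw": 8.8},
  {"x": -0.54, "y": -3.29, "z": 0, "rx": 0, "ry": 0, "rz": 0, "jaw": 8.8},
  {"x": -0.54, "y": -3.29, "z": 0, "rx": 0, "ry": 0, "rz": 0, "jaw": 8.8},
  {"x": -0.54, "y": -3.29, "z": 0, "rx": 0, "ry": 0, "rz": 0, "jaw": 8.8},
])

```text
clock: 11.85
tool_pos: [0.5688, -0.0747, 0.2102]
eef_rot: [-0.027, 1.0, -0.0, 0.0]
contact_force: [-0.2, -0.2, 0.6]
opening: 0.999
finger_force: 0.0
```

>>> send_rows([
  {"x": 0, "y": 0, "z": 3, "rx": 0, "ry": 0, "rz": 0, "jaw": 8.8},
  {"x": 0, "y": 0, "z": 3, "rx": 0, "ry": 0, "rz": 0, "jaw": 8.8},
  {"x": 0, "y": 0, "z": 3, "rx": 0, "ry": 0, "rz": 0, "jaw": 8.8},
  {"x": 0, "y": 0, "z": 2.7, "rx": 0, "ry": 0, "rz": 0, "jaw": 8.8},
  {"x": 0, "y": 0, "z": 1.4, "rx": 0, "ry": 0, "rz": 0, "jaw": 8.8},
])

```text
clock: 12.35
tool_pos: [0.5676, -0.0733, 0.0771]
eef_rot: [-0.027, 1.0, 0.0, -0.001]
contact_force: [-0.1, 0.3, 1.1]
opening: 1.0
finger_force: 0.0
```

>>> send_rows([
  {"x": 0, "y": 0, "z": 0, "rx": 0, "ry": 0, "rz": 0, "jaw": 6},
  {"x": 0, "y": 0, "z": 0, "rx": 0, "ry": 0, "rz": 0, "jaw": 3},
  {"x": 0, "y": 0, "z": 0, "rx": 0, "ry": 0, "rz": 0, "jaw": 3},
  {"x": 0, "y": 0, "z": 0, "rx": 0, "ry": 0, "rz": 0, "jaw": 3},
  {"x": 0, "y": 0, "z": 0, "rx": 0, "ry": 0, "rz": 0, "jaw": 3},
])

```text
clock: 12.85
tool_pos: [0.5695, -0.072, 0.0799]
eef_rot: [-0.028, 1.0, 0.001, 0.001]
contact_force: [0.0, 3.9, 5.3]
opening: 0.603
finger_force: 25.0
```

>>> send_rows([
  {"x": 0, "y": 0, "z": 0, "rx": 0, "ry": 0, "rz": 0, "jaw": 3},
  {"x": 0, "y": 0, "z": -3, "rx": 0, "ry": 0, "rz": 0, "jaw": 3},
  {"x": 0, "y": 0, "z": -3, "rx": 0, "ry": 0, "rz": 0, "jaw": 3},
  {"x": 0, "y": 0, "z": -3.5, "rx": 0, "ry": 0, "rz": 0, "jaw": 3},
  {"x": 0, "y": 0, "z": -3.5, "rx": 0, "ry": 0, "rz": 0, "jaw": 3},
])

```text
clock: 13.35
tool_pos: [0.5676, -0.074, 0.2095]
eef_rot: [-0.027, 1.0, -0.0, -0.001]
contact_force: [1.6, -1.0, -2.2]
opening: 0.605
finger_force: 25.0
```

```bash
python3 - <<'E'
from h import *
tcp()
E
```

```text
t 13.35 TCP shelf cm [ 2.24 -6.03] z 20.95 yawerr -0.0002 open 5.32 F [ 1.6 -1.  -2.2] q7 1.29 tilt [-0.0003 -0.001 ]
```

>>> send_rows([
  {"x": 0.95, "y": 3.29, "z": 0, "rx": 0, "ry": 0, "rz": 0, "jaw": 3},
  {"x": 0.95, "y": 3.29, "z": 0, "rx": 0, "ry": 0, "rz": 0, "jaw": 3},
  {"x": 0.95, "y": 3.29, "z": 0, "rx": 0, "ry": 0, "rz": 0, "jaw": 3},
  {"x": 0.95, "y": 3.29, "z": 0, "rx": 0, "ry": 0, "rz": 0, "jaw": 3},
  {"x": 0.95, "y": 3.29, "z": 0, "rx": 0, "ry": 0, "rz": 0, "jaw": 3},
])

```text
clock: 13.85
tool_pos: [0.5113, 0.0888, 0.2086]
eef_rot: [-0.027, 1.0, -0.001, -0.0]
contact_force: [-0.3, 0.4, -2.7]
opening: 0.602
finger_force: 25.0
```

>>> send_rows([
  {"x": 0.95, "y": 3.29, "z": 0, "rx": 0, "ry": 0, "rz": 0, "jaw": 3},
  {"x": 0.95, "y": 3.29, "z": 0, "rx": 0, "ry": 0, "rz": 0, "jaw": 3},
  {"x": 0.95, "y": 3.29, "z": 0, "rx": 0, "ry": 0, "rz": 0, "jaw": 3},
  {"x": 0.95, "y": 3.29, "z": 0, "rx": 0, "ry": 0, "rz": 0, "jaw": 3},
  {"x": 0.95, "y": 3.29, "z": 0, "rx": 0, "ry": 0, "rz": 0, "jaw": 3},
])

```text
clock: 14.35
tool_pos: [0.4552, 0.2505, 0.2085]
eef_rot: [-0.027, 1.0, -0.001, -0.0]
contact_force: [0.7, 0.1, -3.3]
opening: 0.601
finger_force: 25.0
```

>>> send_rows([
  {"x": 0.95, "y": 3.29, "z": 0, "rx": 0, "ry": 0, "rz": 0, "jaw": 3},
  {"x": 0.95, "y": 3.29, "z": 0, "rx": 0, "ry": 0, "rz": 0, "jaw": 3},
  {"x": 0.95, "y": 3.29, "z": 0, "rx": 0, "ry": 0, "rz": 0, "jaw": 3},
  {"x": 0.95, "y": 3.29, "z": 0, "rx": 0, "ry": 0, "rz": 0, "jaw": 3},
  {"x": 0.95, "y": 3.29, "z": 0, "rx": 0, "ry": 0, "rz": 0, "jaw": 3},
])

```text
clock: 14.85
tool_pos: [0.399, 0.4121, 0.2084]
eef_rot: [-0.027, 1.0, -0.001, -0.0]
contact_force: [-0.4, -0.6, -2.3]
opening: 0.604
finger_force: 25.0
```

>>> send_rows([
  {"x": 0, "y": 0, "z": 3.5, "rx": 0, "ry": 0, "rz": 0, "jaw": 3},
  {"x": 0, "y": 0, "z": 3.5, "rx": 0, "ry": 0, "rz": 0, "jaw": 3},
  {"x": 0, "y": 0, "z": 3, "rx": 0, "ry": 0, "rz": 0, "jaw": 3},
  {"x": 0, "y": 0, "z": 2.2, "rx": 0, "ry": 0, "rz": 0, "jaw": 3},
  {"x": 0, "y": 0, "z": 1.2, "rx": 0, "ry": 0, "rz": 0, "jaw": 3},
])

```text
clock: 15.35
tool_pos: [0.3989, 0.4102, 0.0726]
eef_rot: [-0.027, 1.0, -0.002, -0.001]
contact_force: [-0.3, -0.3, -3.0]
opening: 0.603
finger_force: 25.0
```

>>> send_rows([
  {"x": 0, "y": 0, "z": 0, "rx": 0, "ry": 0, "rz": 0, "jaw": 3},
  {"x": 0, "y": 0, "z": 0, "rx": 0, "ry": 0, "rz": 0, "jaw": 7},
  {"x": 0, "y": 0, "z": 0, "rx": 0, "ry": 0, "rz": 0, "jaw": 8},
  {"x": 0, "y": 0, "z": 0, "rx": 0, "ry": 0, "rz": 0, "jaw": 8},
  {"x": 0, "y": 0, "z": 0, "rx": 0, "ry": 0, "rz": 0, "jaw": 8},
])

```text
clock: 15.85
tool_pos: [0.4, 0.4123, 0.0758]
eef_rot: [-0.027, 1.0, 0.001, 0.001]
contact_force: [-0.2, -1.3, -0.1]
opening: 0.904
finger_force: 0.0
```

>>> send_rows([
  {"x": 0, "y": 0, "z": -3, "rx": 0, "ry": 0, "rz": 0, "jaw": 8},
  {"x": 0, "y": 0, "z": -3, "rx": 0, "ry": 0, "rz": 0, "jaw": 8.8},
  {"x": 0, "y": 0, "z": -3, "rx": 0, "ry": 0, "rz": 0, "jaw": 8.8},
  {"x": 0, "y": 0, "z": -3, "rx": 0, "ry": 0, "rz": 0, "jaw": 8.8},
  {"x": 0, "y": 0, "z": -1.6, "rx": 0, "ry": 0, "rz": 0, "jaw": 8.8},
])

```text
clock: 16.35
tool_pos: [0.4002, 0.4127, 0.2138]
eef_rot: [-0.027, 1.0, 0.002, 0.001]
contact_force: [0.2, 0.3, 0.4]
opening: 0.997
finger_force: 0.0
```

```bash
cat >> h.py <<'E'
def blobs(s,what,lo,z,hi=3000):
    h,S,v=[c.astype(int) for c in cv2.split(cv2.cvtColor(s['img'],cv2.COLOR_RGB2HSV))]
    m={'lens':(h>20)&(h<35)&(S>25)&(S<75)&(v>215),'red':((h<5)|(h>174))&(S>150)&(v>100),'blue':(h>105)&(h<122)&(S>120)}[what]
    k,l,st,c=cv2.connectedComponentsWithStats(m.astype(np.uint8))
    for i in range(1,k):
        if lo<st[i,4]<hi: print(what,st[i,4],c[i].round(1),sh(onz(s,c[i],z)).round(2))
E
python3 - <<'E'
from h import *
tcp(); s=cam('side','s3.png'); t=cam('top')
for x in(s,t): blobs(x,'lens',60,.028,500); blobs(x,'red',12,.036,300); blobs(x,'blue',12,.036,300)
E
```

```text
t 16.35 TCP shelf cm [-11.85  43.47] z 21.38 yawerr 0.0 open 8.78 F [0.2 0.3 0.4] q7 0.43 tilt [0.0016 0.0014]
lens 238 [404.5 279.8] [ -1.95 -38.34]
lens 265 [295.8 294.3] [-27.36 -28.24]
lens 261 [376.8 293.3] [-10.71 -38.19]
red 89 [386.4 244.5] [  2.28 -26.47]
blue 50 [360.3 221.3] [  2.52 -14.75]
blue 19 [534.5 263.3] [ 30.14 -52.11]
blue 39 [580.2 280.8] [ 34.22 -61.89]
blue 14 [588.9 290.9] [ 32.8 -64.9]
blue 23 [579.1 295.9] [ 29.23 -64.58]
blue 24 [555.8 301.5] [ 22.84 -62.71]
lens 109 [419.6 180.1] [ -1.94 -38.42]
lens 101 [448.9 192.9] [ -7.63 -49.12]
lens 113 [421.5 203.1] [-10.79 -38.2 ]
lens 108 [399.5 249.1] [-27.36 -28.3 ]
red 22 [387.8 170. ] [  2.56 -26.55]
blue 109 [184.  227.7] [-14.1   51.11]
```

View pics/s3.png

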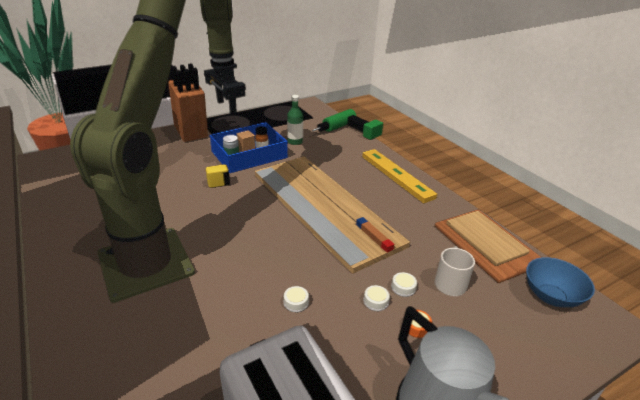

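All three jars are in the tub at (245,140), and the shelf is clear apart from the stick. The near light has been knocked to (296,298), shelf position (-27.4,-28.3). I'll fetch the light at (377,294) first.

>>> send_rows([
  {"x": -0.05, "y": -4.08, "z": 0, "rx": 0, "ry": 0, "rz": 0, "jaw": 8.8},
  {"x": -0.05, "y": -4.08, "z": 0, "rx": 0, "ry": 0, "rz": 0, "jaw": 8.8},
  {"x": -0.05, "y": -4.08, "z": 0, "rx": 0, "ry": 0, "rz": 0, "jaw": 8.8},
  {"x": -0.05, "y": -4.08, "z": 0, "rx": 0, "ry": 0, "rz": 0, "jaw": 8.8},
  {"x": -0.05, "y": -4.08, "z": 0, "rx": 0, "ry": 0, "rz": 0, "jaw": 8.8},
])

```text
clock: 16.95
tool_pos: [0.4125, 0.2063, 0.2099]
eef_rot: [-0.027, 1.0, -0.0, -0.001]
contact_force: [0.1, -0.3, 0.1]
opening: 1.002
finger_force: 0.0
```

>>> send_rows([
  {"x": -0.05, "y": -4.08, "z": 0, "rx": 0, "ry": 0, "rz": 0, "jaw": 8.8},
  {"x": -0.05, "y": -4.08, "z": 0, "rx": 0, "ry": 0, "rz": 0, "jaw": 8.8},
  {"x": -0.05, "y": -4.08, "z": 0, "rx": 0, "ry": 0, "rz": 0, "jaw": 8.8},
  {"x": -0.05, "y": -4.08, "z": 0, "rx": 0, "ry": 0, "rz": 0, "jaw": 8.8},
  {"x": -0.05, "y": -4.08, "z": 0, "rx": 0, "ry": 0, "rz": 0, "jaw": 8.8},
])

```text
clock: 17.45
tool_pos: [0.426, 0.003, 0.21]
eef_rot: [-0.027, 1.0, 0.0, -0.001]
contact_force: [0.1, -0.3, 0.3]
opening: 0.998
finger_force: 0.0
```

>>> send_rows([
  {"x": -0.05, "y": -4.08, "z": 0, "rx": 0, "ry": 0, "rz": 0, "jaw": 8.8},
  {"x": -0.05, "y": -4.08, "z": 0, "rx": 0, "ry": 0, "rz": 0, "jaw": 8.8},
  {"x": -0.05, "y": -4.08, "z": 0, "rx": 0, "ry": 0, "rz": 0, "jaw": 8.8},
  {"x": -0.05, "y": -4.08, "z": 0, "rx": 0, "ry": 0, "rz": 0, "jaw": 8.8},
  {"x": -0.05, "y": -4.08, "z": 0, "rx": 0, "ry": 0, "rz": 0, "jaw": 8.8},
])

```text
clock: 17.95
tool_pos: [0.4394, -0.2005, 0.2099]
eef_rot: [-0.027, 1.0, 0.0, -0.001]
contact_force: [-0.0, 0.7, -1.2]
opening: 0.996
finger_force: 0.0
```

>>> send_rows([
  {"x": -0.05, "y": -4.08, "z": 0, "rx": 0, "ry": 0, "rz": 0, "jaw": 8.8},
  {"x": -0.05, "y": -4.08, "z": 0, "rx": 0, "ry": 0, "rz": 0, "jaw": 8.8},
  {"x": -0.05, "y": -4.08, "z": 0, "rx": 0, "ry": 0, "rz": 0, "jaw": 8.8},
  {"x": -0.05, "y": -4.08, "z": 0, "rx": 0, "ry": 0, "rz": 0, "jaw": 8.8},
  {"x": -0.05, "y": -4.08, "z": 0, "rx": 0, "ry": 0, "rz": 0, "jaw": 8.8},
])

```text
clock: 18.45
tool_pos: [0.4529, -0.4039, 0.2095]
eef_rot: [-0.027, 1.0, 0.001, -0.001]
contact_force: [0.7, 1.2, -0.1]
opening: 1.002
finger_force: 0.0
```

>>> send_rows([
  {"x": 0, "y": 0, "z": 3, "rx": 0, "ry": 0, "rz": 0, "jaw": 8.8},
  {"x": 0, "y": 0, "z": 3, "rx": 0, "ry": 0, "rz": 0, "jaw": 8.8},
  {"x": 0, "y": 0, "z": 3, "rx": 0, "ry": 0, "rz": 0, "jaw": 8.8},
  {"x": 0, "y": 0, "z": 2, "rx": 0, "ry": 0, "rz": 0, "jaw": 8.8},
  {"x": 0, "y": 0, "z": 2, "rx": 0, "ry": 0, "rz": 0, "jaw": 8.8},
])

```text
clock: 18.95
tool_pos: [0.4528, -0.4017, 0.0783]
eef_rot: [-0.027, 1.0, 0.001, -0.001]
contact_force: [-0.8, -0.6, 0.8]
opening: 0.996
finger_force: 0.0
```

```bash
python3 - <<'E'
from h import *
tcp(); s=cam('side'); blobs(s,'lens',60,.028,500)
E
```

```text
t 18.95 TCP shelf cm [-11.   -38.13] z 7.83 yawerr 0.0004 open 8.76 F [-0.8 -0.6  0.8] q7 1.76 tilt [ 0.0009 -0.001 ]
lens 227 [295.9 294.4] [-27.36 -28.26]
lens 253 [376.5 293.7] [-10.86 -38.23]
```

>>> send_rows([
  {"x": -0.2, "y": 0, "z": 2.4, "rx": 0, "ry": 0, "rz": 0, "jaw": 8.8},
  {"x": 0, "y": 0, "z": 2, "rx": 0, "ry": 0, "rz": 0, "jaw": 8.8},
  {"x": 0, "y": 0, "z": 1.3, "rx": 0, "ry": 0, "rz": 0, "jaw": 8.8},
  {"x": 0, "y": 0, "z": 0.7, "rx": 0, "ry": 0, "rz": 0, "jaw": 8.8},
  {"x": 0, "y": 0, "z": 0, "rx": 0, "ry": 0, "rz": 0, "jaw": 8.8},
])

```text
clock: 19.5
tool_pos: [0.4553, -0.4019, 0.016]
eef_rot: [-0.027, 1.0, 0.0, -0.001]
contact_force: [0.7, 0.4, 0.2]
opening: 0.998
finger_force: 0.0
```

>>> send_rows([
  {"x": 0, "y": 0, "z": 0, "rx": 0, "ry": 0, "rz": 0, "jaw": 7},
  {"x": 0, "y": 0, "z": 0, "rx": 0, "ry": 0, "rz": 0, "jaw": 4},
  {"x": 0, "y": 0, "z": 0, "rx": 0, "ry": 0, "rz": 0, "jaw": 4},
  {"x": 0, "y": 0, "z": 0, "rx": 0, "ry": 0, "rz": 0, "jaw": 4},
  {"x": 0, "y": 0, "z": 0, "rx": 0, "ry": 0, "rz": 0, "jaw": 4},
])

```text
clock: 20.0
tool_pos: [0.456, -0.4024, 0.0173]
eef_rot: [-0.027, 1.0, -0.0, 0.0]
contact_force: [-1.0, 0.6, 4.7]
opening: 0.676
finger_force: 25.0
```

>>> send_rows([
  {"x": 0, "y": 0, "z": -1, "rx": 0, "ry": 0, "rz": 0, "jaw": 4},
  {"x": 0, "y": 0, "z": -2, "rx": 0, "ry": 0, "rz": 0, "jaw": 4},
  {"x": 0, "y": 0, "z": -2, "rx": 0, "ry": 0, "rz": 0, "jaw": 4},
  {"x": 0, "y": 0, "z": -2, "rx": 0, "ry": 0, "rz": 0, "jaw": 4},
  {"x": 0, "y": 0, "z": 0, "rx": 0, "ry": 0, "rz": 0, "jaw": 4},
])

```text
clock: 20.5
tool_pos: [0.4573, -0.4033, 0.0894]
eef_rot: [-0.027, 1.0, -0.001, 0.002]
contact_force: [0.8, -0.5, -0.7]
opening: 0.675
finger_force: 25.0
```

```bash
python3 - <<'E'
from h import *
tcp()
E
```

```text
t 20.5 TCP shelf cm [-10.56 -38.32] z 8.94 yawerr -0.0 open 5.94 F [ 0.8 -0.5 -0.7] q7 1.76 tilt [-0.0014  0.0021]
```

>>> send_rows([
  {"x": -0.46, "y": 3.04, "z": 0, "rx": 0, "ry": 0, "rz": 0, "jaw": 4},
  {"x": -0.46, "y": 3.04, "z": 0, "rx": 0, "ry": 0, "rz": 0, "jaw": 4},
  {"x": -0.46, "y": 3.04, "z": 0, "rx": 0, "ry": 0, "rz": 0, "jaw": 4},
  {"x": -0.46, "y": 3.04, "z": 0, "rx": 0, "ry": 0, "rz": 0, "jaw": 4},
  {"x": -0.46, "y": 3.04, "z": 0, "rx": 0, "ry": 0, "rz": 0, "jaw": 4},
])

```text
clock: 21.0
tool_pos: [0.47, -0.248, 0.086]
eef_rot: [-0.027, 1.0, 0.0, -0.0]
contact_force: [1.0, 0.6, -0.8]
opening: 0.675
finger_force: 25.0
```

>>> send_rows([
  {"x": -0.46, "y": 3.04, "z": 0, "rx": 0, "ry": 0, "rz": 0, "jaw": 4},
  {"x": -0.46, "y": 3.04, "z": 0, "rx": 0, "ry": 0, "rz": 0, "jaw": 4},
  {"x": -0.46, "y": 3.04, "z": 0, "rx": 0, "ry": 0, "rz": 0, "jaw": 4},
  {"x": 0, "y": 0, "z": 0, "rx": 0, "ry": 0, "rz": 0, "jaw": 4},
  {"x": 0, "y": 0, "z": 0, "rx": 0, "ry": 0, "rz": 0, "jaw": 4},
])

```text
clock: 21.5
tool_pos: [0.4791, -0.1568, 0.0863]
eef_rot: [-0.028, 1.0, 0.0, -0.001]
contact_force: [0.1, -0.3, -1.6]
opening: 0.671
finger_force: 25.0
```

```bash
python3 - <<'E'
from h import *
tcp(); s=cam('side'); blobs(s,'lens',60,.09,500); t=cam('top'); blobs(t,'lens',60,.09,500)
# pencil line/strip check in side view: strip mask
for n,x in(('side',s),('top',t)):
    hsv=cv2.cvtColor(x['img'],cv2.COLOR_RGB2HSV); m=((hsv[:,:,1]<35)&(hsv[:,:,2]>100)&(hsv[:,:,2]<200)).astype(np.uint8)
    k,l,st,c=cv2.connectedComponentsWithStats(m); 
    for i in range(1,k):
        if st[i,4]>500 and 240<c[i][0]<400 and 100<c[i][1]<280:
            b=cv2.boxPoints(cv2.minAreaRect(np.argwhere(l==i)[:,::-1].astype(np.float32))); print(n,st[i,4],[sh(onz(x,p,.022)).round(1).tolist() for p in b])
E
```

```text
t 21.5 TCP shelf cm [ -7.05 -13.82] z 8.63 yawerr 0.0022 open 5.9 F [ 0.1 -0.3 -1.6] q7 1.29 tilt [ 0.0001 -0.0005]
lens 96 [329.2 214.5] [ -7.56 -13.14]
lens 224 [404.5 279.7] [ -6.88 -42.43]
lens 249 [295.5 294.5] [-30.39 -33.15]
lens 105 [419.7 179.9] [ -3.1  -37.11]
lens 103 [449.  192.8] [ -8.62 -47.45]
lens 108 [399.5 249.1] [-27.72 -27.29]
side 692 [[-10.2, 26.3], [-4.0, 30.8], [-4.1, 3.4], [-9.6, 0.3]]
side 1008 [[-9.8, -4.7], [-1.3, -0.5], [-2.6, -25.9], [-9.9, -28.5]]
top 1437 [[-4.0, 27.2], [-4.1, -13.8], [-10.0, -13.7], [-9.9, 27.1]]
```

>>> send_rows([
  {"x": -0.1, "y": -0.1, "z": 1.5, "rx": 0, "ry": 0, "rz": 0, "jaw": 4},
  {"x": 0, "y": 0, "z": 1.4, "rx": 0, "ry": 0, "rz": 0, "jaw": 4},
  {"x": 0, "y": 0, "z": 0.9, "rx": 0, "ry": 0, "rz": 0, "jaw": 4},
  {"x": 0, "y": 0, "z": 0.5, "rx": 0, "ry": 0, "rz": 0, "jaw": 4},
  {"x": 0, "y": 0, "z": 0.2, "rx": 0, "ry": 0, "rz": 0, "jaw": 4},
])

```text
clock: 22.1
tool_pos: [0.48, -0.1589, 0.0412]
eef_rot: [-0.027, 1.0, -0.0, -0.0]
contact_force: [0.3, 0.3, -1.5]
opening: 0.674
finger_force: 25.0
```

>>> send_rows([
  {"x": 0, "y": 0, "z": 0.1, "rx": 0, "ry": 0, "rz": 0, "jaw": 4},
  {"x": 0, "y": 0, "z": 0, "rx": 0, "ry": 0, "rz": 0, "jaw": 4},
  {"x": 0, "y": 0, "z": 0, "rx": 0, "ry": 0, "rz": 0, "jaw": 6.5},
  {"x": 0, "y": 0, "z": 0, "rx": 0, "ry": 0, "rz": 0, "jaw": 8},
  {"x": 0, "y": 0, "z": 0, "rx": 0, "ry": 0, "rz": 0, "jaw": 8.8},
])

```text
clock: 22.6
tool_pos: [0.4806, -0.1585, 0.041]
eef_rot: [-0.027, 1.0, -0.0, 0.0]
contact_force: [-0.7, 0.2, 0.3]
opening: 0.894
finger_force: 0.0
```

>>> send_rows([
  {"x": 0, "y": 0, "z": 0, "rx": 0, "ry": 0, "rz": 0, "jaw": 8.8},
  {"x": 0, "y": 0, "z": -2, "rx": 0, "ry": 0, "rz": 0, "jaw": 8.8},
  {"x": 0, "y": 0, "z": -3, "rx": 0, "ry": 0, "rz": 0, "jaw": 8.8},
  {"x": 0, "y": 0, "z": -4, "rx": 0, "ry": 0, "rz": 0, "jaw": 8.8},
  {"x": 0, "y": 0, "z": -4, "rx": 0, "ry": 0, "rz": 0, "jaw": 8.8},
])

```text
clock: 23.1
tool_pos: [0.4798, -0.1583, 0.1719]
eef_rot: [-0.027, 1.0, 0.0, -0.001]
contact_force: [0.4, -0.6, 0.1]
opening: 0.997
finger_force: 0.0
```

>>> send_rows([
  {"x": -1, "y": -1.4, "z": 0, "rx": 0, "ry": 0, "rz": -0.14, "jaw": 8.8},
  {"x": -1, "y": -1.4, "z": 0, "rx": 0, "ry": 0, "rz": -0.14, "jaw": 8.8},
  {"x": -1, "y": -1.4, "z": 0, "rx": 0, "ry": 0, "rz": -0.14, "jaw": 8.8},
  {"x": 0, "y": 0, "z": 0, "rx": 0, "ry": 0, "rz": -0.14, "jaw": 6},
  {"x": 0, "y": 0, "z": 0, "rx": 0, "ry": 0, "rz": -0.14, "jaw": 6},
])

```text
clock: 23.6
tool_pos: [0.5177, -0.1942, 0.1706]
eef_rot: [-0.37, 0.929, -0.0, 0.0]
contact_force: [0.0, -0.2, 0.0]
opening: 0.841
finger_force: 0.0
```

```bash
python3 - <<'E'
from h import *
tcp(); s=cam('side'); blobs(s,'lens',60,.05,500); t=cam('top','t4.png'); blobs(t,'lens',60,.05,500)
for x in(s,t): blobs(x,'red',12,.042,300)
E
```

```text
t 23.6 TCP shelf cm [ -3.39 -17.76] z 17.06 yawerr 0.7049 open 7.4 F [ 0.  -0.2  0. ] q7 1.99 tilt [-0.0001  0.    ]
lens 155 [332.4 227.1] [ -6.93 -14.12]
lens 226 [404.5 279.8] [ -3.71 -39.81]
lens 247 [295.6 294.4] [-28.46 -29.99]
lens 89 [448.8 192.9] [ -7.99 -48.45]
red 107 [387.1 245.1] [  1.75 -27.25]
```

```bash
python3 - <<'E'
from h import *
s=cam('top'); im=cv2.imread('pics/top0.png')[:,:,::-1].astype(float)
r=im[168:173]; A=(r[:,:,2]-r[:,:,0]); Bm=(r[:,:,0]-r[:,:,1])
for k in range(5): print(A[k,350:363].astype(int),Bm[k,380:396].astype(int))
# side: edge points along the stick axis on top face
u=cam('side'); jm=cv2.imread('pics/side0.png')[:,:,::-1].astype(float)
w=lambda y,x=2.5:(C+np.array([[np.cos(YAW),-np.sin(YAW)],[np.sin(YAW),np.cos(YAW)]])@np.array([x,y])/100)
for nm,img,c in(('top',im,s),('side',jm,u)):
    ys=np.arange(-30,-12,.25); P=proj(c,np.array([[*w(y),.042] for y in ys])).astype(np.float32)
    v=cv2.remap(img.astype(np.float32),P[:,0].reshape(1,-1),P[:,1].reshape(1,-1),cv2.INTER_LINEAR)[0]
    print(nm); print([(y,int(a[0]-a[1]),int(a[2]-a[0])) for y,a in zip(ys,v) if y<-26.5 or y>-17.5])
E
```

```text
[-77 -78 -77 -59 -17   7  11  18  25  25  -3 -55 -86] [ 52  51  52  54  67  92 105 105 104 105 100  70  34  23  23  24]
[-77 -78 -76 -51  11  49  56  56  60  57  19 -55 -94] [ 55  55  54  53  65  89 104 103 101 102  98  69  34  23  23  24]
[-77 -78 -73 -48  16  57  63  61  60  60  23 -52 -92] [ 53  54  53  53  57  84 101 102 101 101  99  71  34  22  23  24]
[-78 -78 -72 -47  13  54  61  60  59  63  34 -45 -90] [ 55  54  53  52  57  84 103 106 105 104 104  80  39  23  22  24]
[-70 -69 -65 -44  10  52  60  60  61  64  36 -44 -92] [ 52  52  52  50  54  82  99 100  99  99  97  77  37  24  23  24]
top
[(np.float64(-30.0), 24, -39), (np.float64(-29.75), 23, -39), (np.float64(-29.5), 23, -39), (np.float64(-29.25), 23, -39), (np.float64(-29.0), 23, -39), (np.float64(-28.75), 22, -38), (np.float64(-28.5), 22, -38), (np.float64(-28.25), 28, -44), (np.float64(-28.0), 39, -54), (np.float64(-27.75), 63, -76), (np.float64(-27.5), 83, -95), (np.float64(-27.25), 99, -108), (np.float64(-27.0), 100, -111), (np.float64(-26.75), 101, -111), (np.float64(-17.25), 58, -94), (np.float64(-17.0), 59, -95), (n
[... 958 characters left out ...]
oat64(-27.0), 138, -140), (np.float64(-26.75), 138, -139), (np.float64(-17.25), 65, -106), (np.float64(-17.0), 64, -104), (np.float64(-16.75), 61, -97), (np.float64(-16.5), 52, -77), (np.float64(-16.25), 20, -13), (np.float64(-16.0), -11, 49), (np.float64(-15.75), -23, 68), (np.float64(-15.5), -28, 76), (np.float64(-15.25), -30, 78), (np.float64(-15.0), -31, 78), (np.float64(-14.75), -29, 78), (np.float64(-14.5), -28, 77), (np.float64(-14.25), -23, 65), (np.float64(-14.0), -9, 33), (np.float64(-13.75), 10, -16), (np.float64(-13.5), 27, -57), (np.float64(-13.25), 38, -84), (np.float64(-13.0), 39, -87), (np.float64(-12.75), 40, -88), (np.float64(-12.5), 40, -89), (np.float64(-12.25), 40, -88)]
```

>>> send_rows([
  {"x": 0, "y": 0, "z": 0, "rx": 0, "ry": 0, "rz": 0.145, "jaw": 6},
  {"x": 0, "y": 0, "z": 0, "rx": 0, "ry": 0, "rz": 0.145, "jaw": 6},
  {"x": 0, "y": 0, "z": 0, "rx": 0, "ry": 0, "rz": 0.145, "jaw": 6},
  {"x": 0, "y": 0, "z": 0, "rx": 0, "ry": 0, "rz": 0.145, "jaw": 6},
  {"x": 0, "y": 0, "z": 0, "rx": 0, "ry": 0, "rz": 0.145, "jaw": 6},
])

```text
clock: 24.3
tool_pos: [0.5176, -0.1935, 0.1709]
eef_rot: [-0.01, 1.0, -0.0, 0.0]
contact_force: [-0.0, -0.6, -0.0]
opening: 0.679
finger_force: 0.0
```

>>> send_rows([
  {"x": 0, "y": 0, "z": 0, "rx": 0, "ry": 0, "rz": 0.145, "jaw": 6},
  {"x": 0, "y": 0, "z": 0, "rx": 0, "ry": 0, "rz": 0.145, "jaw": 6},
  {"x": 0, "y": 0, "z": 0, "rx": 0, "ry": 0, "rz": 0.145, "jaw": 6},
  {"x": 0, "y": 0, "z": 0, "rx": 0, "ry": 0, "rz": 0.145, "jaw": 6},
  {"x": 0, "y": 0, "z": 0, "rx": 0, "ry": 0, "rz": 0.145, "jaw": 6},
])

```text
clock: 24.8
tool_pos: [0.5177, -0.1934, 0.171]
eef_rot: [0.345, 0.939, -0.0, 0.0]
contact_force: [-0.5, 0.1, 0.6]
opening: 0.683
finger_force: 0.0
```

>>> send_rows([
  {"x": 0, "y": 0, "z": 0, "rx": 0, "ry": 0, "rz": 0.145, "jaw": 6},
  {"x": 0, "y": 0, "z": 0, "rx": 0, "ry": 0, "rz": 0.145, "jaw": 6},
  {"x": 0, "y": 0, "z": 0, "rx": 0, "ry": 0, "rz": 0.145, "jaw": 6},
  {"x": 0, "y": 0, "z": 0, "rx": 0, "ry": 0, "rz": 0.145, "jaw": 6},
  {"x": 0, "y": 0, "z": 0, "rx": 0, "ry": 0, "rz": 0.145, "jaw": 6},
])

```text
clock: 25.3
tool_pos: [0.5178, -0.1933, 0.171]
eef_rot: [0.655, 0.755, 0.0, 0.0]
contact_force: [0.1, -0.6, 0.2]
opening: 0.684
finger_force: 0.0
```

>>> send_rows([
  {"x": 0, "y": 0, "z": 0, "rx": 0, "ry": 0, "rz": 0.1, "jaw": 6},
  {"x": -0.8, "y": 1.5, "z": 0, "rx": 0, "ry": 0, "rz": 0, "jaw": 6},
  {"x": -0.8, "y": 1.5, "z": 0, "rx": 0, "ry": 0, "rz": 0, "jaw": 6},
  {"x": -0.8, "y": 1.5, "z": 0, "rx": 0, "ry": 0, "rz": 0, "jaw": 6},
  {"x": -0.7, "y": 1.4, "z": 0, "rx": 0, "ry": 0, "rz": 0, "jaw": 6},
])

```text
clock: 25.8
tool_pos: [0.5789, -0.2216, 0.171]
eef_rot: [0.69, 0.724, 0.0, 0.0]
contact_force: [0.1, -0.6, -0.4]
opening: 0.682
finger_force: 0.0
```

```bash
sed -i 's/^C=.*; YAW/C=np.array([.5419,-.0128]); YAW/' h.py; cat >> h.py <<'E'
def W(x,y): return C+np.array([[np.cos(YAW),-np.sin(YAW)],[np.sin(YAW),np.cos(YAW)]])@np.array([x,y])/100
E
python3 - <<'E'
from h import *
tcp(); t=cam('top','t5.png'); blobs(t,'lens',40,.05,500); s=cam('side'); blobs(s,'lens',60,.05,500)
E
```

```text
t 25.8 TCP shelf cm [  2.57 -21.05] z 17.1 yawerr -1.5772 open 6.0 F [ 0.1 -0.6 -0.4] q7 0.37 tilt [0.0001 0.0003]
lens 105 [419.6 180. ] [ -2.36 -38.17]
lens 101 [448.9 192.8] [ -7.96 -48.74]
lens 108 [399.5 249.1] [-27.49 -28.16]
lens 163 [332.3 227.3] [ -7.02 -14.38]
lens 221 [404.4 279.7] [ -3.72 -40.  ]
lens 249 [295.6 294.4] [-28.46 -30.21]
```

>>> send_rows([
  {"x": 0.05, "y": -0.07, "z": 4, "rx": 0, "ry": 0, "rz": 0, "jaw": 6},
  {"x": 0, "y": 0, "z": 4, "rx": 0, "ry": 0, "rz": 0, "jaw": 6},
  {"x": 0, "y": 0, "z": 3, "rx": 0, "ry": 0, "rz": 0, "jaw": 6},
  {"x": 0, "y": 0, "z": 1.6, "rx": 0, "ry": 0, "rz": 0, "jaw": 6},
  {"x": 0, "y": 0, "z": 0.7, "rx": 0, "ry": 0, "rz": 0, "jaw": 6},
])

```text
clock: 26.4
tool_pos: [0.5762, -0.2205, 0.0365]
eef_rot: [0.689, 0.724, -0.001, -0.001]
contact_force: [-1.2, 0.7, 0.0]
opening: 0.681
finger_force: 0.0
```

>>> send_rows([
  {"x": 0, "y": 0, "z": 0, "rx": 0, "ry": 0, "rz": 0, "jaw": 6},
  {"x": 0, "y": 0, "z": 0, "rx": 0, "ry": 0, "rz": 0, "jaw": 4},
  {"x": 0, "y": 0, "z": 0, "rx": 0, "ry": 0, "rz": 0, "jaw": 3},
  {"x": 0, "y": 0, "z": 0, "rx": 0, "ry": 0, "rz": 0, "jaw": 1},
  {"x": 0, "y": 0, "z": 0, "rx": 0, "ry": 0, "rz": 0, "jaw": 1},
])

```text
clock: 26.9
tool_pos: [0.5778, -0.2213, 0.0385]
eef_rot: [0.689, 0.725, 0.0, 0.001]
contact_force: [0.2, 0.9, -0.1]
opening: 0.341
finger_force: 0.8
```

>>> send_rows([
  {"x": 0, "y": 0, "z": 0, "rx": 0, "ry": 0, "rz": 0, "jaw": 1},
  {"x": 0, "y": 0, "z": 0, "rx": 0, "ry": 0, "rz": 0, "jaw": 1},
  {"x": 0, "y": 0, "z": 0, "rx": 0, "ry": 0, "rz": 0, "jaw": 1},
  {"x": 0, "y": 0, "z": 0, "rx": 0, "ry": 0, "rz": 0, "jaw": 1},
  {"x": 0, "y": 0, "z": 0, "rx": 0, "ry": 0, "rz": 0, "jaw": 1},
])

```text
clock: 27.4
tool_pos: [0.5781, -0.2213, 0.0383]
eef_rot: [0.689, 0.725, 0.0, 0.001]
contact_force: [0.6, -0.0, 5.5]
opening: 0.271
finger_force: 25.0
```

```bash
python3 - <<'E'
from h import *
tcp(); s=cam('side','s6.png'); t=cam('top'); blobs(s,'red',12,.042,300); blobs(s,'blue',12,.042,300)
a=s['img'][130:320,200:450,::-1]; cv2.imwrite('pics/s6c.png',cv2.resize(a,None,fx=3.1,fy=3.1,interpolation=cv2.INTER_CUBIC))
E
```

```text
t 27.4 TCP shelf cm [  2.49 -21.01] z 3.83 yawerr -1.5748 open 2.39 F [ 0.6 -0.   5.5] q7 0.37 tilt [0.0004 0.0006]
red 112 [386.4 245.5] [  1.49 -27.51]
blue 26 [535.8 288.7] [ 21.81 -58.22]
blue 24 [585.9 288.5] [ 32.18 -64.49]
blue 17 [542.1 296.2] [ 20.93 -60.47]
```

View pics/s6c.png

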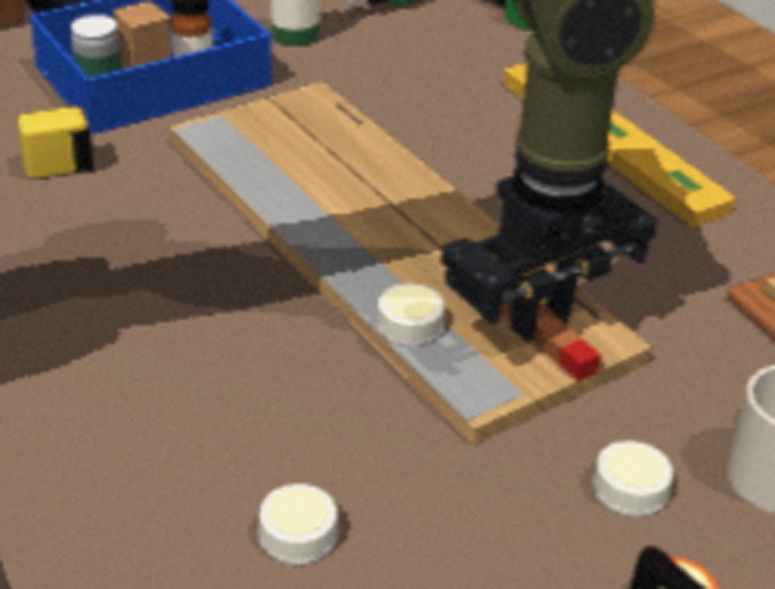

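The jaws hold the stick at its middle and light 1 sits on the strip at (411,310). Starting swing 1.

>>> send_rows([
  {"x": 0.044, "y": 0.786, "z": 0, "rx": 0, "ry": 0, "rz": -0.1125, "jaw": 1},
  {"x": 0.044, "y": 0.786, "z": 0, "rx": 0, "ry": 0, "rz": -0.1125, "jaw": 1},
  {"x": 0.044, "y": 0.786, "z": 0, "rx": 0, "ry": 0, "rz": -0.1125, "jaw": 1},
  {"x": 0.044, "y": 0.786, "z": 0, "rx": 0, "ry": 0, "rz": -0.1125, "jaw": 1},
  {"x": 0.044, "y": 0.786, "z": 0, "rx": 0, "ry": 0, "rz": -0.1125, "jaw": 1},
], grip_force=40)

```text
clock: 28.0
tool_pos: [0.6128, -0.2109, 0.0383]
eef_rot: [0.46, 0.888, -0.002, -0.001]
contact_force: [-3.7, -2.8, 6.7]
opening: 0.266
finger_force: 40.0
```

```bash
cat >> h.py <<'E'
def piv():
    st=get_state(); q=st['eef_rot']; a=np.arctan2(2*q[0]*q[1],q[0]**2-q[1]**2)-YAW
    print('pivot by tool', (sh(st['tool_pos'])+7*np.array([np.cos(a),np.sin(a)])).round(2))
E
python3 - <<'E'
from h import *
tcp(); piv()
E
```

```text
t 28.0 TCP shelf cm [  6.01 -20.16] z 3.83 yawerr -1.0099 open 2.34 F [-3.7 -2.8  6.7] q7 0.71 tilt [-0.0019 -0.0005]
pivot by tool [  2.29 -14.23]
```

>>> send_rows([
  {"x": 0.044, "y": 0.786, "z": 0, "rx": 0, "ry": 0, "rz": -0.1125, "jaw": 1},
  {"x": 0.044, "y": 0.786, "z": 0, "rx": 0, "ry": 0, "rz": -0.1125, "jaw": 1},
  {"x": 0.044, "y": 0.786, "z": 0, "rx": 0, "ry": 0, "rz": -0.1125, "jaw": 1},
  {"x": 0.044, "y": 0.786, "z": 0, "rx": 0, "ry": 0, "rz": -0.1125, "jaw": 1},
  {"x": 0.044, "y": 0.786, "z": 0, "rx": 0, "ry": 0, "rz": -0.1125, "jaw": 1},
])

```text
clock: 28.5
tool_pos: [0.6382, -0.1812, 0.0383]
eef_rot: [0.195, 0.981, -0.002, 0.0]
contact_force: [-1.4, -4.1, 5.9]
opening: 0.267
finger_force: 40.0
```

>>> send_rows([
  {"x": 0.044, "y": 0.786, "z": 0, "rx": 0, "ry": 0, "rz": -0.1125, "jaw": 1},
  {"x": 0.044, "y": 0.786, "z": 0, "rx": 0, "ry": 0, "rz": -0.1125, "jaw": 1},
  {"x": 0.044, "y": 0.786, "z": 0, "rx": 0, "ry": 0, "rz": -0.1125, "jaw": 1},
  {"x": 0.044, "y": 0.786, "z": 0, "rx": 0, "ry": 0, "rz": -0.1125, "jaw": 1},
  {"x": 0.044, "y": 0.786, "z": 0, "rx": 0, "ry": 0, "rz": -0.1125, "jaw": 1},
])

```text
clock: 29.0
tool_pos: [0.6437, -0.142, 0.0383]
eef_rot: [-0.085, 0.996, -0.002, 0.001]
contact_force: [1.4, -2.9, 4.7]
opening: 0.272
finger_force: 40.0
```

```bash
python3 - <<'E'
from h import *
tcp(); piv()
E
```

```text
t 29.0 TCP shelf cm [  9.47 -13.45] z 3.83 yawerr 0.1159 open 2.39 F [ 1.4 -2.9  4.7] q7 1.42 tilt [-0.0018  0.0007]
pivot by tool [  2.52 -14.26]
```

>>> send_rows([
  {"x": 0.044, "y": 0.786, "z": 0, "rx": 0, "ry": 0, "rz": -0.1125, "jaw": 1},
  {"x": 0.044, "y": 0.786, "z": 0, "rx": 0, "ry": 0, "rz": -0.1125, "jaw": 1},
  {"x": 0.044, "y": 0.786, "z": 0, "rx": 0, "ry": 0, "rz": -0.1125, "jaw": 1},
  {"x": 0.044, "y": 0.786, "z": 0, "rx": 0, "ry": 0, "rz": -0.1125, "jaw": 1},
  {"x": 0.044, "y": 0.786, "z": 0, "rx": 0, "ry": 0, "rz": -0.1125, "jaw": 1},
])

```text
clock: 29.5
tool_pos: [0.6274, -0.1056, 0.0383]
eef_rot: [-0.358, 0.934, -0.001, 0.001]
contact_force: [0.7, -0.4, 4.6]
opening: 0.27
finger_force: 40.0
```

```bash
python3 - <<'E'
from h import *
tcp(); piv(); print(np.round(get_state()['q'],2))
E
```

```text
t 29.5 TCP shelf cm [ 8.03 -9.72] z 3.83 yawerr 0.6791 open 2.37 F [ 0.7 -0.4  4.6] q7 1.77 tilt [-0.0012  0.0011]
pivot by tool [  2.59 -14.12]
[ 0.36  1.03 -0.49  1.65  0.73  0.66  1.77]
```

>>> send_rows([
  {"x": 0.043, "y": 0.778, "z": 0, "rx": 0, "ry": 0, "rz": -0.1114, "jaw": 1},
  {"x": 0.043, "y": 0.778, "z": 0, "rx": 0, "ry": 0, "rz": -0.1114, "jaw": 1},
  {"x": 0.043, "y": 0.778, "z": 0, "rx": 0, "ry": 0, "rz": -0.1114, "jaw": 1},
  {"x": 0.043, "y": 0.778, "z": 0, "rx": 0, "ry": 0, "rz": -0.1114, "jaw": 1},
  {"x": 0.043, "y": 0.778, "z": 0, "rx": 0, "ry": 0, "rz": -0.1114, "jaw": 1},
])

```text
clock: 30.0
tool_pos: [0.5948, -0.0841, 0.0383]
eef_rot: [-0.601, 0.799, -0.001, 0.001]
contact_force: [1.7, -0.6, 4.8]
opening: 0.268
finger_force: 40.0
```

>>> send_rows([
  {"x": 0.043, "y": 0.778, "z": 0, "rx": 0, "ry": 0, "rz": -0.1114, "jaw": 1},
  {"x": 0.043, "y": 0.778, "z": 0, "rx": 0, "ry": 0, "rz": -0.1114, "jaw": 1},
  {"x": 0.043, "y": 0.778, "z": 0, "rx": 0, "ry": 0, "rz": -0.1114, "jaw": 1},
  {"x": 0, "y": 0, "z": 0, "rx": 0, "ry": 0, "rz": 0, "jaw": 1},
  {"x": 0, "y": 0, "z": 0, "rx": 0, "ry": 0, "rz": 0, "jaw": 1},
])

```text
clock: 30.5
tool_pos: [0.5706, -0.081, 0.0382]
eef_rot: [0.725, -0.689, 0.0, -0.0]
contact_force: [-0.2, 0.5, 6.9]
opening: 0.271
finger_force: 40.0
```

```bash
python3 - <<'E'
from h import *
tcp(); piv(); print(np.round(get_state()['q'],2))
E
```

```text
t 30.5 TCP shelf cm [ 2.5  -6.97] z 3.82 yawerr 1.5671 open 2.39 F [-0.2  0.5  6.9] q7 2.35 tilt [ 0.0001 -0.0003]
pivot by tool [  2.47 -13.97]
[ 0.42  1.02 -0.65  1.83  1.    0.66  2.35]
```

>>> send_rows([
  {"x": 0, "y": 0, "z": 0, "rx": 0, "ry": 0, "rz": 0, "jaw": 3.5},
  {"x": 0, "y": 0, "z": 0, "rx": 0, "ry": 0, "rz": 0, "jaw": 5},
  {"x": 0, "y": 0, "z": 0, "rx": 0, "ry": 0, "rz": 0, "jaw": 6},
  {"x": 0, "y": 0, "z": 0, "rx": 0, "ry": 0, "rz": 0, "jaw": 6},
  {"x": 0, "y": 0, "z": 0, "rx": 0, "ry": 0, "rz": 0, "jaw": 6},
], grip_force=25)

```text
clock: 31.0
tool_pos: [0.5703, -0.0814, 0.0375]
eef_rot: [0.724, -0.689, -0.0, 0.0]
contact_force: [0.2, 0.0, -0.2]
opening: 0.677
finger_force: 0.0
```

>>> send_rows([
  {"x": 0, "y": 0, "z": -1, "rx": 0, "ry": 0, "rz": 0, "jaw": 6},
  {"x": 0, "y": 0, "z": -3, "rx": 0, "ry": 0, "rz": 0, "jaw": 6},
  {"x": 0, "y": 0, "z": -3, "rx": 0, "ry": 0, "rz": 0, "jaw": 8.8},
  {"x": 0, "y": 0, "z": -3, "rx": 0, "ry": 0, "rz": 0, "jaw": 8.8},
  {"x": 0, "y": 0, "z": -3, "rx": 0, "ry": 0, "rz": 0, "jaw": 8.8},
])

```text
clock: 31.5
tool_pos: [0.5703, -0.0811, 0.1696]
eef_rot: [0.725, -0.689, -0.0, -0.0]
contact_force: [0.2, 0.8, -1.2]
opening: 0.927
finger_force: 0.0
```

>>> send_rows([
  {"x": 2, "y": 2.3, "z": 0, "rx": 0, "ry": 0, "rz": 0.143, "jaw": 8.8},
  {"x": 2, "y": 2.3, "z": 0, "rx": 0, "ry": 0, "rz": 0.143, "jaw": 8.8},
  {"x": 2.5, "y": 2, "z": 0, "rx": 0, "ry": 0, "rz": 0.143, "jaw": 8.8},
  {"x": 3, "y": 1, "z": 0, "rx": 0, "ry": 0, "rz": 0.143, "jaw": 8.8},
  {"x": 3, "y": 0, "z": 0, "rx": 0, "ry": 0, "rz": 0.143, "jaw": 8.8},
])

```text
clock: 32.0
tool_pos: [0.4616, -0.1904, 0.1685]
eef_rot: [-0.435, 0.9, -0.0, -0.0]
contact_force: [0.6, -0.4, 0.4]
opening: 1.001
finger_force: 0.0
```

>>> send_rows([
  {"x": 2, "y": -2.3, "z": 0, "rx": 0, "ry": 0, "rz": 0.143, "jaw": 8.8},
  {"x": 2, "y": -2.3, "z": 0, "rx": 0, "ry": 0, "rz": 0.143, "jaw": 8.8},
  {"x": 1.5, "y": -2.5, "z": 0, "rx": 0, "ry": 0, "rz": 0.143, "jaw": 8.8},
  {"x": 0.5, "y": -2.5, "z": 0, "rx": 0, "ry": 0, "rz": 0.143, "jaw": 8.8},
  {"x": 0, "y": -2.5, "z": 0, "rx": 0, "ry": 0, "rz": 0.143, "jaw": 8.8},
])

```text
clock: 32.5
tool_pos: [0.4876, -0.3287, 0.1685]
eef_rot: [-0.092, 0.996, 0.0, 0.0]
contact_force: [1.0, 0.1, 0.6]
opening: 1.0
finger_force: 0.0
```

```bash
cat >> h.py <<'E'
def look(save):
    tcp(); s=cam('side',save); t=cam('top','T'+save)
    for n,x in(('side',s),('top',t)):
        print(n); blobs(x,'lens',60,.050,500); print(' (z .028)'); blobs(x,'lens',60,.028,500); blobs(x,'red',12,.042,300); blobs(x,'blue',12,.042,200)
E
python3 - <<'E'
from h import *
look('s7.png')
E
```

```text
t 32.5 TCP shelf cm [ -7.13 -31.25] z 16.85 yawerr 0.13 open 8.8 F [1.  0.1 0.6] q7 1.81 tilt [0.0001 0.0002]
side
lens 215 [404.3 279.6] [ -3.7  -39.95]
lens 235 [295.7 294.5] [-28.46 -30.25]
 (z .028)
lens 215 [404.3 279.6] [ -1.95 -38.49]
lens 235 [295.7 294.5] [-27.41 -28.51]
red 49 [332.3 198.3] [ 1.72 -1.98]
blue 36 [353.7 219.9] [  0.78 -14.03]
top
 (z .028)
red 33 [321.3 174.5] [ 2.4  -1.59]
```

>>> send_rows([
  {"x": 0, "y": 0, "z": 0, "rx": 0, "ry": 0, "rz": 0.13, "jaw": 8.8},
  {"x": -1.3, "y": -1.82, "z": 0, "rx": 0, "ry": 0, "rz": 0, "jaw": 8.8},
  {"x": -1.3, "y": -1.82, "z": 0, "rx": 0, "ry": 0, "rz": 0, "jaw": 8.8},
  {"x": -1.3, "y": -1.82, "z": 0, "rx": 0, "ry": 0, "rz": 0, "jaw": 8.8},
  {"x": -1.3, "y": -1.82, "z": 0, "rx": 0, "ry": 0, "rz": 0, "jaw": 8.8},
])

```text
clock: 33.1
tool_pos: [0.5446, -0.3959, 0.1682]
eef_rot: [-0.032, 0.999, 0.001, 0.0]
contact_force: [0.2, 0.5, -0.2]
opening: 0.997
finger_force: 0.0
```

>>> send_rows([
  {"x": 0, "y": 0, "z": 0, "rx": 0, "ry": 0, "rz": 0, "jaw": 8.8},
  {"x": 0, "y": 0, "z": 2.5, "rx": 0, "ry": 0, "rz": 0, "jaw": 8.8},
  {"x": 0, "y": 0, "z": 2.5, "rx": 0, "ry": 0, "rz": 0, "jaw": 8.8},
  {"x": 0, "y": 0, "z": 2.5, "rx": 0, "ry": 0, "rz": 0, "jaw": 8.8},
  {"x": 0, "y": 0, "z": 1, "rx": 0, "ry": 0, "rz": 0, "jaw": 8.8},
])

```text
clock: 33.6
tool_pos: [0.5422, -0.3943, 0.0806]
eef_rot: [-0.032, 0.999, 0.002, -0.002]
contact_force: [-0.4, -0.1, 0.4]
opening: 0.996
finger_force: 0.0
```

```bash
python3 - <<'E'
from h import *
look('s8.png')
E
```

```text
t 33.6 TCP shelf cm [ -2.03 -38.09] z 8.06 yawerr 0.0094 open 8.76 F [-0.4 -0.1  0.4] q7 1.79 tilt [ 0.002 -0.002]
side
lens 220 [404. 280.] [ -3.85 -40.01]
lens 222 [295.9 294.5] [-28.41 -30.25]
 (z .028)
lens 220 [404. 280.] [ -2.1  -38.55]
lens 222 [295.9 294.5] [-27.36 -28.51]
red 50 [332.3 198.3] [ 1.73 -2.  ]
blue 76 [355.8 218.9] [  1.59 -13.99]
blue 14 [586.2 282.4] [ 34.2  -63.41]
blue 19 [580.2 299.3] [ 27.7  -65.73]
top
 (z .028)
red 31 [321.1 174.5] [ 2.39 -1.52]
```

>>> send_rows([
  {"x": 0, "y": -0.45, "z": 2.4, "rx": 0, "ry": 0, "rz": 0.009, "jaw": 8.8},
  {"x": 0, "y": 0, "z": 2, "rx": 0, "ry": 0, "rz": 0, "jaw": 8.8},
  {"x": 0, "y": 0, "z": 1.3, "rx": 0, "ry": 0, "rz": 0, "jaw": 8.8},
  {"x": 0, "y": 0, "z": 0.7, "rx": 0, "ry": 0, "rz": 0, "jaw": 8.8},
  {"x": 0, "y": 0, "z": 0.1, "rx": 0, "ry": 0, "rz": 0, "jaw": 8.8},
])

```text
clock: 34.2
tool_pos: [0.5445, -0.4011, 0.0177]
eef_rot: [-0.026, 1.0, 0.0, 0.0]
contact_force: [0.3, -0.2, -0.2]
opening: 0.998
finger_force: 0.0
```

>>> send_rows([
  {"x": 0, "y": 0, "z": 0, "rx": 0, "ry": 0, "rz": 0, "jaw": 7},
  {"x": 0, "y": 0, "z": 0, "rx": 0, "ry": 0, "rz": 0, "jaw": 4},
  {"x": 0, "y": 0, "z": 0, "rx": 0, "ry": 0, "rz": 0, "jaw": 4},
  {"x": 0, "y": 0, "z": 0, "rx": 0, "ry": 0, "rz": 0, "jaw": 4},
  {"x": 0, "y": 0, "z": 0, "rx": 0, "ry": 0, "rz": 0, "jaw": 4},
])

```text
clock: 34.7
tool_pos: [0.5447, -0.4014, 0.0183]
eef_rot: [-0.026, 1.0, 0.0, 0.0]
contact_force: [-0.4, 1.5, 4.8]
opening: 0.674
finger_force: 25.0
```

```bash
python3 - <<'E'
from h import *
tcp()
E
```

```text
t 34.7 TCP shelf cm [ -1.81 -38.81] z 1.83 yawerr -0.0025 open 5.93 F [-0.4  1.5  4.8] q7 1.76 tilt [0.     0.0004]
```

>>> send_rows([
  {"x": 0, "y": 0, "z": -1, "rx": 0, "ry": 0, "rz": 0, "jaw": 4},
  {"x": 0, "y": 0, "z": -3, "rx": 0, "ry": 0, "rz": 0, "jaw": 4},
  {"x": 0, "y": 0, "z": -3, "rx": 0, "ry": 0, "rz": 0, "jaw": 4},
  {"x": 0, "y": 0, "z": -3, "rx": 0, "ry": 0, "rz": 0, "jaw": 4},
  {"x": 0, "y": 0, "z": 0, "rx": 0, "ry": 0, "rz": 0, "jaw": 4},
])

```text
clock: 35.2
tool_pos: [0.547, -0.4032, 0.1228]
eef_rot: [-0.025, 1.0, -0.002, 0.004]
contact_force: [-0.5, 0.6, 0.0]
opening: 0.674
finger_force: 25.0
```

```bash
python3 - <<'E'
from h import *
tcp()
E
```

```text
t 35.2 TCP shelf cm [ -1.6  -39.01] z 12.28 yawerr -0.0033 open 5.93 F [-0.5  0.6  0. ] q7 1.81 tilt [-0.0023  0.0037]
```

>>> send_rows([
  {"x": 0.42, "y": 3.23, "z": 0, "rx": 0, "ry": 0, "rz": 0, "jaw": 4},
  {"x": 0.42, "y": 3.23, "z": 0, "rx": 0, "ry": 0, "rz": 0, "jaw": 4},
  {"x": 0.42, "y": 3.23, "z": 0, "rx": 0, "ry": 0, "rz": 0, "jaw": 4},
  {"x": 0.42, "y": 3.23, "z": 0, "rx": 0, "ry": 0, "rz": 0, "jaw": 4},
  {"x": 0.42, "y": 3.23, "z": 0, "rx": 0, "ry": 0, "rz": 0, "jaw": 4},
])

```text
clock: 35.7
tool_pos: [0.5142, -0.2403, 0.1173]
eef_rot: [-0.026, 1.0, 0.0, -0.0]
contact_force: [0.5, -0.3, -0.8]
opening: 0.671
finger_force: 25.0
```

>>> send_rows([
  {"x": 0.42, "y": 3.23, "z": 0, "rx": 0, "ry": 0, "rz": 0, "jaw": 4},
  {"x": 0.42, "y": 3.23, "z": 0, "rx": 0, "ry": 0, "rz": 0, "jaw": 4},
  {"x": 0.42, "y": 3.23, "z": 0, "rx": 0, "ry": 0, "rz": 0, "jaw": 4},
  {"x": 0.42, "y": 3.23, "z": 0, "rx": 0, "ry": 0, "rz": 0, "jaw": 4},
  {"x": 0.42, "y": 3.23, "z": 0, "rx": 0, "ry": 0, "rz": 0, "jaw": 4},
])

```text
clock: 36.2
tool_pos: [0.4852, -0.0801, 0.1175]
eef_rot: [-0.026, 1.0, 0.0, -0.0]
contact_force: [0.4, -0.1, -0.2]
opening: 0.676
finger_force: 25.0
```

>>> send_rows([
  {"x": 0.42, "y": 3.23, "z": 0, "rx": 0, "ry": 0, "rz": 0, "jaw": 4},
  {"x": 0.42, "y": 3.23, "z": 0, "rx": 0, "ry": 0, "rz": 0, "jaw": 4},
  {"x": 0, "y": 0, "z": 2, "rx": 0, "ry": 0, "rz": 0, "jaw": 4},
  {"x": 0, "y": 0, "z": 1.5, "rx": 0, "ry": 0, "rz": 0, "jaw": 4},
  {"x": 0, "y": 0, "z": 0, "rx": 0, "ry": 0, "rz": 0, "jaw": 4},
])

```text
clock: 36.7
tool_pos: [0.4729, -0.0168, 0.0813]
eef_rot: [-0.026, 1.0, -0.0, -0.002]
contact_force: [0.3, -0.3, -0.5]
opening: 0.673
finger_force: 25.0
```

```bash
python3 - <<'E'
from h import *
look('s9.png')
E
```

```text
t 36.7 TCP shelf cm [-6.91 -0.03] z 8.13 yawerr -0.0014 open 5.93 F [ 0.3 -0.3 -0.5] q7 1.05 tilt [-0.0002 -0.0017]
side
lens 162 [332.6 227. ] [ -6.87 -14.32]
lens 251 [295.7 294.5] [-28.46 -30.23]
 (z .028)
lens 162 [332.6 227. ] [ -5.2  -12.13]
lens 251 [295.7 294.5] [-27.41 -28.49]
red 30 [333.4 196.9] [ 2.45 -1.54]
blue 77 [355.7 218.9] [  1.58 -13.95]
blue 18 [530.4 277.4] [ 24.02 -55.21]
blue 20 [588.2 282.5] [ 34.58 -63.67]
blue 15 [583.8 285.3] [ 32.75 -63.65]
blue 13 [579.3 285.5] [ 31.78 -63.1 ]
blue 31 [580.  298.6] [ 27.84 -65.6 ]
top
lens 101 [448.9 192.9] [ -8.   -48.73]
lens 118 [357.3 196.4] [ -6.97 -14.31]
lens 108 [399.5 249.1] [-27.49 -28.16]
 (z .028)
lens 101 [448.9 192.9] [ -7.64 -49.34]
lens 118 [357.3 196.4] [ -6.6 -14.5]
lens 108 [399.5 249.1] [-27.36 -28.52]
blue 15 [352. 173.] [  2.19 -13.12]
```

>>> send_rows([
  {"x": 0, "y": 0.15, "z": 1.3, "rx": 0, "ry": 0, "rz": 0, "jaw": 4},
  {"x": 0, "y": 0, "z": 1.2, "rx": 0, "ry": 0, "rz": 0, "jaw": 4},
  {"x": 0, "y": 0, "z": 0.8, "rx": 0, "ry": 0, "rz": 0, "jaw": 4},
  {"x": 0, "y": 0, "z": 0.4, "rx": 0, "ry": 0, "rz": 0, "jaw": 4},
  {"x": 0, "y": 0, "z": 0.2, "rx": 0, "ry": 0, "rz": 0, "jaw": 4},
])

```text
clock: 37.3
tool_pos: [0.4741, -0.0157, 0.0437]
eef_rot: [-0.026, 1.0, 0.0, 0.0]
contact_force: [0.2, -0.2, -1.0]
opening: 0.675
finger_force: 25.0
```

>>> send_rows([
  {"x": 0, "y": 0, "z": 0.1, "rx": 0, "ry": 0, "rz": 0, "jaw": 4},
  {"x": 0, "y": 0, "z": 0, "rx": 0, "ry": 0, "rz": 0, "jaw": 4},
  {"x": 0, "y": 0, "z": 0, "rx": 0, "ry": 0, "rz": 0, "jaw": 6.5},
  {"x": 0, "y": 0, "z": 0, "rx": 0, "ry": 0, "rz": 0, "jaw": 8},
  {"x": 0, "y": 0, "z": 0, "rx": 0, "ry": 0, "rz": 0, "jaw": 8.8},
])

```text
clock: 37.8
tool_pos: [0.4741, -0.0156, 0.0429]
eef_rot: [-0.026, 1.0, 0.0, 0.0]
contact_force: [-0.5, -0.4, -0.7]
opening: 0.89
finger_force: 0.0
```

>>> send_rows([
  {"x": 0, "y": 0, "z": 0, "rx": 0, "ry": 0, "rz": 0, "jaw": 8.8},
  {"x": 0, "y": 0, "z": -2, "rx": 0, "ry": 0, "rz": 0, "jaw": 8.8},
  {"x": 0, "y": 0, "z": -3, "rx": 0, "ry": 0, "rz": 0, "jaw": 8.8},
  {"x": 0, "y": 0, "z": -4, "rx": 0, "ry": 0, "rz": 0, "jaw": 8.8},
  {"x": 0, "y": 0, "z": -4, "rx": 0, "ry": 0, "rz": 0, "jaw": 8.8},
])

```text
clock: 38.3
tool_pos: [0.4734, -0.0157, 0.1739]
eef_rot: [-0.026, 1.0, -0.0, -0.001]
contact_force: [-0.0, -0.8, -0.1]
opening: 0.996
finger_force: 0.0
```

>>> send_rows([
  {"x": 0, "y": 0, "z": 0, "rx": 0, "ry": 0, "rz": 0.143, "jaw": 8},
  {"x": 0, "y": 0, "z": 0, "rx": 0, "ry": 0, "rz": 0.143, "jaw": 6},
  {"x": 0, "y": 0, "z": 0, "rx": 0, "ry": 0, "rz": 0.143, "jaw": 6},
  {"x": 0, "y": 0, "z": 0, "rx": 0, "ry": 0, "rz": 0.143, "jaw": 6},
  {"x": 0, "y": 0, "z": 0, "rx": 0, "ry": 0, "rz": 0.143, "jaw": 6},
])

```text
clock: 38.8
tool_pos: [0.4738, -0.0157, 0.1728]
eef_rot: [0.329, 0.944, -0.0, -0.0]
contact_force: [0.3, 1.4, 0.6]
opening: 0.677
finger_force: 0.0
```

>>> send_rows([
  {"x": 0, "y": 0, "z": 0, "rx": 0, "ry": 0, "rz": 0.143, "jaw": 6},
  {"x": 0, "y": 0, "z": 0, "rx": 0, "ry": 0, "rz": 0.143, "jaw": 6},
  {"x": 0, "y": 0, "z": 0, "rx": 0, "ry": 0, "rz": 0.143, "jaw": 6},
  {"x": 0, "y": 0, "z": 0, "rx": 0, "ry": 0, "rz": 0.143, "jaw": 6},
  {"x": 0, "y": 0, "z": 0, "rx": 0, "ry": 0, "rz": 0.143, "jaw": 6},
])

```text
clock: 39.3
tool_pos: [0.4738, -0.0155, 0.1728]
eef_rot: [0.638, 0.77, 0.0, -0.0]
contact_force: [-0.0, -0.6, -0.4]
opening: 0.682
finger_force: 0.0
```

>>> send_rows([
  {"x": 0, "y": 0, "z": 0, "rx": 0, "ry": 0, "rz": 0.141, "jaw": 6},
  {"x": -1.8, "y": 2.35, "z": 0, "rx": 0, "ry": 0, "rz": 0, "jaw": 6},
  {"x": -1.8, "y": 2.35, "z": 0, "rx": 0, "ry": 0, "rz": 0, "jaw": 6},
  {"x": -1.8, "y": 2.35, "z": 0, "rx": 0, "ry": 0, "rz": 0, "jaw": 6},
  {"x": -1.75, "y": 2.35, "z": 0, "rx": 0, "ry": 0, "rz": 0, "jaw": 6},
])

```text
clock: 39.8
tool_pos: [0.5721, -0.0828, 0.1727]
eef_rot: [0.689, 0.725, -0.0, -0.0]
contact_force: [0.5, 0.6, 0.4]
opening: 0.681
finger_force: 0.0
```

```bash
cat >> h.py <<'E'
def stick(s,lo,hi,x=2.5):
    "edges of the stick along the line: colour signal at the top face"
    ys=np.arange(lo,hi,.05); P=proj(s,np.array([[*W(x,y),.042] for y in ys])).astype(np.float32)
    v=cv2.remap(s['img'].astype(np.float32),P[:,0].reshape(1,-1),P[:,1].reshape(1,-1),cv2.INTER_LINEAR)[0]
    for nm,sg in(('red',v[:,0]-v[:,1]),('blue',v[:,2]-v[:,0])):
        g=np.gradient(cv2.GaussianBlur(sg.reshape(1,-1),(0,0),3)[0]); print(nm,'edges',ys[g.argmax()].round(2),ys[g.argmin()].round(2),'peak',sg.max().round())
E
python3 - <<'E'
from h import *
look('s10.png'); stick(cam('side'),-17,3); stick(cam('top'),-17,3)
E
```

```text
t 39.8 TCP shelf cm [ 2.64 -7.15] z 17.27 yawerr -1.5735 open 5.99 F [0.5 0.6 0.4] q7 0.22 tilt [-0.0001 -0.0002]
side
lens 96 [305.3 201.9] [-6.98 -0.23]
lens 159 [332.4 227. ] [ -6.92 -14.29]
lens 255 [295.7 294.5] [-28.44 -30.23]
 (z .028)
lens 96 [305.3 201.9] [-5.32  2.37]
lens 159 [332.4 227. ] [ -5.26 -12.1 ]
lens 255 [295.7 294.5] [-27.39 -28.49]
red 49 [332.3 198.3] [ 1.72 -1.98]
blue 77 [355.7 218.9] [  1.58 -13.95]
blue 13 [531.7 266.2] [ 27.85 -52.91]
blue 21 [579.4 283.8] [ 32.32 -62.8 ]
blue 24 [588.2 286.8] [ 33.18 -64.49]
blue 18 [582.8 291.9] [ 30.48 -64.74]
blue 14 [573.1 303.3] [ 25.12 -65.58]
top
lens 101 [448.9 192.9] [ -8.   -48.73]
lens 117 [357.4 196.5] [ -6.98 -14.33]
lens 108 [399.5 249.1] [-27.49 -28.16]
 (z .028)
lens 101 [448.9 192.9] [ -7.64 -49.34]
lens 117 [357.4 196.5] [ -6.61 -14.53]
lens 108 [399.5 249.1] [-27.36 -28.52]
red edges -11.9 -0.2 peak 128.0
blue edges -15.45 -11.9 peak 83.0
red edges -13.15 -14.15 peak 33.0
blue edges -14.15 -13.05 peak 60.0
```

>>> send_rows([
  {"x": 0, "y": -0.12, "z": 4, "rx": 0, "ry": 0, "rz": 0, "jaw": 6},
  {"x": 0, "y": 0, "z": 4, "rx": 0, "ry": 0, "rz": 0, "jaw": 6},
  {"x": 0, "y": 0, "z": 3, "rx": 0, "ry": 0, "rz": 0, "jaw": 6},
  {"x": 0, "y": 0, "z": 1.7, "rx": 0, "ry": 0, "rz": 0, "jaw": 6},
  {"x": 0, "y": 0, "z": 0.7, "rx": 0, "ry": 0, "rz": 0, "jaw": 6},
])

```text
clock: 40.5
tool_pos: [0.568, -0.0808, 0.037]
eef_rot: [0.688, 0.725, -0.001, -0.002]
contact_force: [-0.4, -0.7, -0.3]
opening: 0.68
finger_force: 0.0
```

>>> send_rows([
  {"x": 0, "y": 0, "z": 0, "rx": 0, "ry": 0, "rz": 0, "jaw": 6},
  {"x": 0, "y": 0, "z": 0, "rx": 0, "ry": 0, "rz": 0, "jaw": 4},
  {"x": 0, "y": 0, "z": 0, "rx": 0, "ry": 0, "rz": 0, "jaw": 3},
  {"x": 0, "y": 0, "z": 0, "rx": 0, "ry": 0, "rz": 0, "jaw": 1},
  {"x": 0, "y": 0, "z": 0, "rx": 0, "ry": 0, "rz": 0, "jaw": 1},
])

```text
clock: 41.0
tool_pos: [0.5707, -0.0823, 0.0394]
eef_rot: [0.689, 0.725, 0.0, 0.0]
contact_force: [-0.2, 0.5, -0.8]
opening: 0.338
finger_force: 0.0
```

>>> send_rows([
  {"x": 0, "y": 0, "z": 0, "rx": 0, "ry": 0, "rz": 0, "jaw": 1},
  {"x": 0, "y": 0, "z": 0, "rx": 0, "ry": 0, "rz": 0, "jaw": 1},
  {"x": 0, "y": 0, "z": 0, "rx": 0, "ry": 0, "rz": 0, "jaw": 1},
  {"x": 0, "y": 0, "z": 0, "rx": 0, "ry": 0, "rz": 0, "jaw": 1},
  {"x": 0, "y": 0, "z": 0, "rx": 0, "ry": 0, "rz": 0, "jaw": 1},
], grip_force=40)

```text
clock: 41.5
tool_pos: [0.5706, -0.0822, 0.0391]
eef_rot: [0.689, 0.725, 0.0, 0.0]
contact_force: [-0.8, -0.8, 5.5]
opening: 0.267
finger_force: 40.0
```

```bash
python3 - <<'E'
from h import *
tcp(); piv(); stick(cam('side'),-17,3)
E
```

```text
t 41.5 TCP shelf cm [ 2.49 -7.09] z 3.91 yawerr -1.5737 open 2.35 F [-0.8 -0.8  5.5] q7 0.24 tilt [0.0002 0.0002]
pivot by tool [ 2.51 -0.09]
red edges -11.85 -15.45 peak 68.0
blue edges -15.45 -11.85 peak 85.0
```

Gripped at the stick's middle. Swing 2 is 28 rows of 0.1122 rad.

>>> send_rows([
  {"x": 0.044, "y": 0.784, "z": 0, "rx": 0, "ry": 0, "rz": -0.1122, "jaw": 1},
  {"x": 0.044, "y": 0.784, "z": 0, "rx": 0, "ry": 0, "rz": -0.1122, "jaw": 1},
  {"x": 0.044, "y": 0.784, "z": 0, "rx": 0, "ry": 0, "rz": -0.1122, "jaw": 1},
  {"x": 0.044, "y": 0.784, "z": 0, "rx": 0, "ry": 0, "rz": -0.1122, "jaw": 1},
  {"x": 0.044, "y": 0.784, "z": 0, "rx": 0, "ry": 0, "rz": -0.1122, "jaw": 1},
])

```text
clock: 42.05
tool_pos: [0.6061, -0.0714, 0.0392]
eef_rot: [0.46, 0.888, -0.001, -0.0]
contact_force: [-2.5, -2.4, 6.1]
opening: 0.266
finger_force: 40.0
```

>>> send_rows([
  {"x": 0.044, "y": 0.784, "z": 0, "rx": 0, "ry": 0, "rz": -0.1122, "jaw": 1},
  {"x": 0.044, "y": 0.784, "z": 0, "rx": 0, "ry": 0, "rz": -0.1122, "jaw": 1},
  {"x": 0.044, "y": 0.784, "z": 0, "rx": 0, "ry": 0, "rz": -0.1122, "jaw": 1},
  {"x": 0.044, "y": 0.784, "z": 0, "rx": 0, "ry": 0, "rz": -0.1122, "jaw": 1},
  {"x": 0.044, "y": 0.784, "z": 0, "rx": 0, "ry": 0, "rz": -0.1122, "jaw": 1},
])

```text
clock: 42.55
tool_pos: [0.6314, -0.0418, 0.0392]
eef_rot: [0.196, 0.981, -0.002, 0.0]
contact_force: [-1.4, -3.8, 5.2]
opening: 0.267
finger_force: 40.0
```

>>> send_rows([
  {"x": 0.044, "y": 0.784, "z": 0, "rx": 0, "ry": 0, "rz": -0.1122, "jaw": 1},
  {"x": 0.044, "y": 0.784, "z": 0, "rx": 0, "ry": 0, "rz": -0.1122, "jaw": 1},
  {"x": 0.044, "y": 0.784, "z": 0, "rx": 0, "ry": 0, "rz": -0.1122, "jaw": 1},
  {"x": 0.044, "y": 0.784, "z": 0, "rx": 0, "ry": 0, "rz": -0.1122, "jaw": 1},
  {"x": 0.044, "y": 0.784, "z": 0, "rx": 0, "ry": 0, "rz": -0.1122, "jaw": 1},
])

```text
clock: 43.05
tool_pos: [0.6369, -0.0029, 0.0392]
eef_rot: [-0.083, 0.997, -0.001, 0.001]
contact_force: [0.5, -3.2, 3.2]
opening: 0.27
finger_force: 40.0
```

```bash
python3 - <<'E'
from h import *
tcp(); piv()
E
```

```text
t 43.05 TCP shelf cm [9.54 0.48] z 3.92 yawerr 0.1126 open 2.37 F [ 0.5 -3.2  3.2] q7 1.23 tilt [-0.0014  0.0008]
pivot by tool [ 2.58 -0.31]
```

>>> send_rows([
  {"x": 0.044, "y": 0.784, "z": 0, "rx": 0, "ry": 0, "rz": -0.1122, "jaw": 1},
  {"x": 0.044, "y": 0.784, "z": 0, "rx": 0, "ry": 0, "rz": -0.1122, "jaw": 1},
  {"x": 0.044, "y": 0.784, "z": 0, "rx": 0, "ry": 0, "rz": -0.1122, "jaw": 1},
  {"x": 0.044, "y": 0.784, "z": 0, "rx": 0, "ry": 0, "rz": -0.1122, "jaw": 1},
  {"x": 0.044, "y": 0.784, "z": 0, "rx": 0, "ry": 0, "rz": -0.1122, "jaw": 1},
])

```text
clock: 43.55
tool_pos: [0.6205, 0.0335, 0.0392]
eef_rot: [-0.356, 0.934, -0.001, 0.001]
contact_force: [1.4, -1.2, 3.5]
opening: 0.267
finger_force: 40.0
```

>>> send_rows([
  {"x": 0.044, "y": 0.784, "z": 0, "rx": 0, "ry": 0, "rz": -0.1122, "jaw": 1},
  {"x": 0.044, "y": 0.784, "z": 0, "rx": 0, "ry": 0, "rz": -0.1122, "jaw": 1},
  {"x": 0.044, "y": 0.784, "z": 0, "rx": 0, "ry": 0, "rz": -0.1122, "jaw": 1},
  {"x": 0.044, "y": 0.784, "z": 0, "rx": 0, "ry": 0, "rz": -0.1122, "jaw": 1},
  {"x": 0.044, "y": 0.784, "z": 0, "rx": 0, "ry": 0, "rz": -0.1122, "jaw": 1},
])

```text
clock: 44.05
tool_pos: [0.5876, 0.055, 0.0392]
eef_rot: [-0.601, 0.799, -0.001, 0.001]
contact_force: [1.0, 0.1, 2.5]
opening: 0.268
finger_force: 40.0
```

>>> send_rows([
  {"x": 0.044, "y": 0.784, "z": 0, "rx": 0, "ry": 0, "rz": -0.1122, "jaw": 1},
  {"x": 0.044, "y": 0.784, "z": 0, "rx": 0, "ry": 0, "rz": -0.1122, "jaw": 1},
  {"x": 0.044, "y": 0.784, "z": 0, "rx": 0, "ry": 0, "rz": -0.1122, "jaw": 1},
  {"x": 0, "y": 0, "z": 0, "rx": 0, "ry": 0, "rz": 0, "jaw": 1},
  {"x": 0, "y": 0, "z": 0, "rx": 0, "ry": 0, "rz": 0, "jaw": 1},
])

```text
clock: 44.55
tool_pos: [0.5632, 0.0579, 0.0391]
eef_rot: [0.724, -0.689, -0.0, -0.0]
contact_force: [-1.1, -0.0, 6.6]
opening: 0.271
finger_force: 40.0
```

```bash
python3 - <<'E'
from h import *
tcp(); piv()
E
```

```text
t 44.55 TCP shelf cm [2.51 6.95] z 3.91 yawerr 1.5666 open 2.38 F [-1.1 -0.   6.6] q7 2.12 tilt [-0.0001 -0.0002]
pivot by tool [ 2.48 -0.05]
```

>>> send_rows([
  {"x": 0, "y": 0, "z": 0, "rx": 0, "ry": 0, "rz": 0, "jaw": 3.5},
  {"x": 0, "y": 0, "z": 0, "rx": 0, "ry": 0, "rz": 0, "jaw": 5},
  {"x": 0, "y": 0, "z": 0, "rx": 0, "ry": 0, "rz": 0, "jaw": 6},
  {"x": 0, "y": 0, "z": 0, "rx": 0, "ry": 0, "rz": 0, "jaw": 6},
  {"x": 0, "y": 0, "z": 0, "rx": 0, "ry": 0, "rz": 0, "jaw": 6},
], grip_force=25)

```text
clock: 45.05
tool_pos: [0.5631, 0.0575, 0.0385]
eef_rot: [0.725, -0.689, -0.0, 0.0]
contact_force: [-0.5, -0.5, -0.0]
opening: 0.675
finger_force: 0.0
```

>>> send_rows([
  {"x": 0, "y": 0, "z": -1, "rx": 0, "ry": 0, "rz": 0, "jaw": 6},
  {"x": 0, "y": 0, "z": -3, "rx": 0, "ry": 0, "rz": 0, "jaw": 6},
  {"x": 0, "y": 0, "z": -3, "rx": 0, "ry": 0, "rz": 0, "jaw": 8.8},
  {"x": 0, "y": 0, "z": -3, "rx": 0, "ry": 0, "rz": 0, "jaw": 8.8},
  {"x": 0, "y": 0, "z": -2, "rx": 0, "ry": 0, "rz": 0.14, "jaw": 8.8},
])

```text
clock: 45.55
tool_pos: [0.5636, 0.0581, 0.1613]
eef_rot: [-0.674, 0.739, -0.0, 0.001]
contact_force: [0.6, 0.6, -0.3]
opening: 0.929
finger_force: 0.0
```

>>> send_rows([
  {"x": 0, "y": 0, "z": 0, "rx": 0, "ry": 0, "rz": 0.1427, "jaw": 8.8},
  {"x": 0, "y": 0, "z": 0, "rx": 0, "ry": 0, "rz": 0.1427, "jaw": 8.8},
  {"x": 0, "y": 0, "z": 0, "rx": 0, "ry": 0, "rz": 0.1427, "jaw": 8.8},
  {"x": 0, "y": 0, "z": 0, "rx": 0, "ry": 0, "rz": 0.1427, "jaw": 8.8},
  {"x": 0, "y": 0, "z": 0, "rx": 0, "ry": 0, "rz": 0.1427, "jaw": 8.8},
])

```text
clock: 46.05
tool_pos: [0.5631, 0.0578, 0.1595]
eef_rot: [-0.372, 0.928, 0.0, 0.0]
contact_force: [0.5, 0.2, 0.1]
opening: 0.994
finger_force: 0.0
```

>>> send_rows([
  {"x": 0, "y": 0, "z": 0, "rx": 0, "ry": 0, "rz": 0.1427, "jaw": 8.8},
  {"x": 0, "y": 0, "z": 0, "rx": 0, "ry": 0, "rz": 0.1427, "jaw": 8.8},
  {"x": 0, "y": 0, "z": 0, "rx": 0, "ry": 0, "rz": 0.1427, "jaw": 8.8},
  {"x": 0, "y": 0, "z": 0, "rx": 0, "ry": 0, "rz": 0.1427, "jaw": 8.8},
  {"x": 0, "y": 0, "z": 0, "rx": 0, "ry": 0, "rz": 0.1427, "jaw": 8.8},
])

```text
clock: 46.55
tool_pos: [0.563, 0.058, 0.1595]
eef_rot: [-0.025, 1.0, 0.0, 0.0]
contact_force: [-0.2, -0.2, -0.6]
opening: 0.997
finger_force: 0.0
```

>>> send_rows([
  {"x": 2.5, "y": -2.95, "z": 0, "rx": 0, "ry": 0, "rz": 0, "jaw": 8.8},
  {"x": 2.5, "y": -2.95, "z": 0, "rx": 0, "ry": 0, "rz": 0, "jaw": 8.8},
  {"x": 2.5, "y": -2.95, "z": 0, "rx": 0, "ry": 0, "rz": 0, "jaw": 8.8},
  {"x": 2.5, "y": -2.95, "z": 0, "rx": 0, "ry": 0, "rz": 0, "jaw": 8.8},
  {"x": 2.5, "y": -2.95, "z": 0, "rx": 0, "ry": 0, "rz": 0, "jaw": 8.8},
])

```text
clock: 47.05
tool_pos: [0.4456, -0.0972, 0.1594]
eef_rot: [-0.028, 1.0, 0.0, 0.0]
contact_force: [0.7, -1.1, 0.2]
opening: 0.993
finger_force: 0.0
```

>>> send_rows([
  {"x": 2.5, "y": -2.95, "z": 0, "rx": 0, "ry": 0, "rz": 0, "jaw": 8.8},
  {"x": 2.5, "y": -2.95, "z": 0, "rx": 0, "ry": 0, "rz": 0, "jaw": 8.8},
  {"x": 2.5, "y": -2.95, "z": 0, "rx": 0, "ry": 0, "rz": 0, "jaw": 8.8},
  {"x": 2.5, "y": -2.95, "z": 0, "rx": 0, "ry": 0, "rz": 0, "jaw": 8.8},
  {"x": 2.5, "y": -2.95, "z": 0, "rx": 0, "ry": 0, "rz": 0, "jaw": 8.8},
])

```text
clock: 47.55
tool_pos: [0.3291, -0.2516, 0.1593]
eef_rot: [-0.028, 1.0, -0.0, 0.001]
contact_force: [1.2, -0.3, 0.1]
opening: 0.999
finger_force: 0.0
```

>>> send_rows([
  {"x": 2.5, "y": -2.95, "z": 0, "rx": 0, "ry": 0, "rz": 0, "jaw": 8.8},
  {"x": 2.4, "y": -2.95, "z": 0, "rx": 0, "ry": 0, "rz": 0, "jaw": 8.8},
  {"x": 0, "y": 0, "z": 0, "rx": 0, "ry": 0, "rz": 0, "jaw": 8.8},
  {"x": 0, "y": 0, "z": 0, "rx": 0, "ry": 0, "rz": 0, "jaw": 8.8},
  {"x": 0, "y": 0, "z": 0, "rx": 0, "ry": 0, "rz": 0, "jaw": 8.8},
])

```text
clock: 48.05
tool_pos: [0.2853, -0.3114, 0.1591]
eef_rot: [-0.029, 1.0, 0.0, 0.001]
contact_force: [0.6, -0.0, 0.5]
opening: 0.997
finger_force: 0.0
```

```bash
python3 - <<'E'
from h import *
look('s11.png'); stick(cam('side'),-3,17); stick(cam('top'),-3,17)
E
```

```text
t 48.05 TCP shelf cm [-27.24 -28.43] z 15.91 yawerr 0.0031 open 8.77 F [ 0.6 -0.   0.5] q7 1.69 tilt [0.0001 0.0008]
side
lens 252 [295.3 294.5] [-28.55 -30.19]
 (z .028)
lens 252 [295.3 294.5] [-27.5  -28.44]
red 78 [328.3 195.2] [1.62 0.01]
blue 13 [584.  289.4] [ 31.5  -64.43]
top
lens 101 [448.9 192.9] [ -8.   -48.73]
lens 143 [318.7 198.8] [-6.88  0.  ]
 (z .028)
lens 101 [448.9 192.9] [ -7.64 -49.34]
lens 143 [318.7 198.8] [-6.51 -0.02]
red 23 [314.2 174.9] [2.45 1.07]
red edges -0.15 2.35 peak 153.0
blue edges 8.55 -0.15 peak -14.0
red edges -0.15 11.45 peak 104.0
blue edges 11.4 13.85 peak 35.0
```

View pics/s11.png

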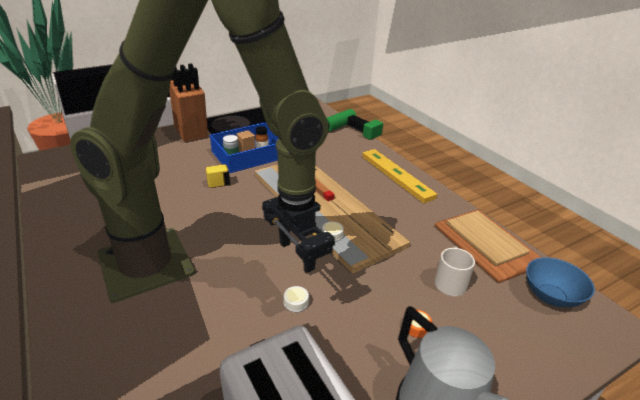

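Light 2 is on its spot and the stick spans y = -1.5 to 138.5 mm. The gripper is over the third light at (296,298).

>>> send_rows([
  {"x": 0.18, "y": 0, "z": 2.5, "rx": 0, "ry": 0, "rz": 0, "jaw": 8.8},
  {"x": 0, "y": 0, "z": 2.5, "rx": 0, "ry": 0, "rz": 0, "jaw": 8.8},
  {"x": 0, "y": 0, "z": 2.5, "rx": 0, "ry": 0, "rz": 0, "jaw": 8.8},
  {"x": 0, "y": 0, "z": 0.5, "rx": 0, "ry": 0, "rz": 0, "jaw": 8.8},
  {"x": 0, "y": 0, "z": 0, "rx": 0, "ry": 0, "rz": 0, "jaw": 8.8},
])

```text
clock: 48.75
tool_pos: [0.2825, -0.3116, 0.0783]
eef_rot: [-0.029, 1.0, 0.0, -0.001]
contact_force: [-0.8, 0.9, -0.6]
opening: 1.005
finger_force: 0.0
```

>>> send_rows([
  {"x": 0, "y": 0, "z": 2.2, "rx": 0, "ry": 0, "rz": 0, "jaw": 8.8},
  {"x": 0, "y": 0, "z": 2, "rx": 0, "ry": 0, "rz": 0, "jaw": 8.8},
  {"x": 0, "y": 0, "z": 1.2, "rx": 0, "ry": 0, "rz": 0, "jaw": 8.8},
  {"x": 0, "y": 0, "z": 0.7, "rx": 0, "ry": 0, "rz": 0, "jaw": 8.8},
  {"x": 0, "y": 0, "z": 0.1, "rx": 0, "ry": 0, "rz": 0, "jaw": 8.8},
])

```text
clock: 49.25
tool_pos: [0.2808, -0.3137, 0.0488]
eef_rot: [-0.028, 1.0, 0.002, -0.005]
contact_force: [0.0, 0.1, -0.6]
opening: 0.995
finger_force: 0.0
```

>>> send_rows([
  {"x": 0, "y": 0, "z": 0, "rx": 0, "ry": 0, "rz": 0, "jaw": 7},
  {"x": 0, "y": 0, "z": 0, "rx": 0, "ry": 0, "rz": 0, "jaw": 4},
  {"x": 0, "y": 0, "z": 0, "rx": 0, "ry": 0, "rz": 0, "jaw": 4},
  {"x": 0, "y": 0, "z": 0, "rx": 0, "ry": 0, "rz": 0, "jaw": 4},
  {"x": 0, "y": 0, "z": 0, "rx": 0, "ry": 0, "rz": 0, "jaw": 4},
])

```text
clock: 49.75
tool_pos: [0.2802, -0.3132, 0.0484]
eef_rot: [-0.028, 1.0, 0.002, -0.006]
contact_force: [-0.3, 0.9, -0.5]
opening: 0.57
finger_force: 0.0
```

```bash
python3 - <<'E'
from h import *
tcp()
E
```

```text
t 49.75 TCP shelf cm [-27.75 -28.58] z 4.84 yawerr 0.0019 open 5.01 F [-0.3  0.9 -0.5] q7 0.67 tilt [ 0.0024 -0.0063]
```

>>> send_rows([
  {"x": 0, "y": 0, "z": -1, "rx": 0, "ry": 0, "rz": 0, "jaw": 4},
  {"x": 0, "y": 0, "z": -3, "rx": 0, "ry": 0, "rz": 0, "jaw": 4},
  {"x": 0, "y": 0, "z": -3, "rx": 0, "ry": 0, "rz": 0, "jaw": 4},
  {"x": 0, "y": 0, "z": -3, "rx": 0, "ry": 0, "rz": 0, "jaw": 4},
  {"x": 0, "y": 0, "z": 0, "rx": 0, "ry": 0, "rz": 0, "jaw": 4},
])

```text
clock: 50.25
tool_pos: [0.2836, -0.3165, 0.1384]
eef_rot: [-0.026, 1.0, -0.004, -0.001]
contact_force: [0.3, -0.8, -0.0]
opening: 0.455
finger_force: 0.0
```

```bash
python3 - <<'E'
from h import *
tcp()
E
```

```text
t 50.25 TCP shelf cm [-27.43 -28.93] z 13.84 yawerr -0.0015 open 4.0 F [ 0.3 -0.8 -0. ] q7 1.39 tilt [-0.004  -0.0009]
```

Vertical descent stopped at z = 4.8 cm because the light is too close to the base. I'll turn the jaws tangential and tilt the fingers inward.

>>> send_rows([
  {"x": 0, "y": 0, "z": 0, "rx": 0, "ry": 0, "rz": 0.1264, "jaw": 8.8},
  {"x": 0, "y": 0, "z": 0, "rx": 0, "ry": 0, "rz": 0.1264, "jaw": 8.8},
  {"x": 0, "y": 0, "z": 0, "rx": 0, "ry": 0, "rz": 0.1264, "jaw": 8.8},
  {"x": 0, "y": 0, "z": 0, "rx": 0, "ry": 0, "rz": 0.1264, "jaw": 8.8},
  {"x": 0, "y": 0, "z": 0, "rx": 0, "ry": 0, "rz": 0.1264, "jaw": 8.8},
])

```text
clock: 50.75
tool_pos: [0.2822, -0.3157, 0.1353]
eef_rot: [0.288, 0.958, -0.004, -0.002]
contact_force: [-0.3, 0.8, 0.1]
opening: 0.88
finger_force: 0.0
```

>>> send_rows([
  {"x": 0, "y": 0, "z": 0, "rx": 0, "ry": 0, "rz": 0.1264, "jaw": 8.8},
  {"x": 0, "y": 0, "z": 0, "rx": 0, "ry": 0, "rz": 0.1264, "jaw": 8.8},
  {"x": 0, "y": 0, "z": 0, "rx": 0, "ry": 0.117, "rz": 0, "jaw": 8.8},
  {"x": 0, "y": 0, "z": 0, "rx": 0, "ry": 0.117, "rz": 0, "jaw": 8.8},
  {"x": 0, "y": 0, "z": 0, "rx": 0, "ry": 0.117, "rz": 0, "jaw": 8.8},
])

```text
clock: 51.25
tool_pos: [0.2822, -0.3159, 0.1356]
eef_rot: [0.398, 0.9, 0.067, -0.162]
contact_force: [-0.2, -0.6, -0.8]
opening: 0.999
finger_force: 0.0
```

```bash
cat >> h.py <<'E'
from scipy.spatial.transform import Rotation as Rn
def need(p):
    st=get_state(); R=Rn.from_quat(st['eef_rot']); print('R',R.as_matrix().round(3).tolist(),'q',np.round(st['q'],2),'pos',st['tool_pos'].round(4))
    print('tool shift cm',(R.inv().apply(np.array(p)-st['tool_pos'])*100).round(2))
E
python3 - <<'E'
from h import *
s=cam('side'); t=cam('top'); blobs(s,'lens',60,.028,500); blobs(t,'lens',60,.028,500)
P=W(-27.45,-28.47); print(P); need([*P,.06]); need([*P,.018])
E
```

```text
lens 70 [302.5 201.1] [-5.8   3.19]
lens 244 [295.1 294.1] [-27.46 -28.3 ]
lens 97 [449.  192.8] [ -7.58 -49.38]
lens 144 [318.6 198.8] [-6.5   0.01]
lens 123 [399.4 249.3] [-27.43 -28.48]
[ 0.28316645 -0.31190081]
R [[-0.629, 0.741, -0.234], [0.698, 0.672, 0.248], [0.341, -0.008, -0.94]] q [ 1.06  0.83 -0.52  1.94  0.42  0.85  1.02] pos [ 0.2841 -0.3178  0.1337]
tool shift cm [-2.04  0.39  7.1 ]
R [[-0.629, 0.741, -0.234], [0.698, 0.672, 0.248], [0.341, -0.008, -0.94]] q [ 1.06  0.83 -0.52  1.94  0.42  0.85  1.02] pos [ 0.2841 -0.3178  0.1337]
tool shift cm [-3.47  0.42 11.05]
```

>>> send_rows([
  {"x": -0.5, "y": 0.1, "z": 1.8, "rx": 0, "ry": 0, "rz": 0, "jaw": 8.8},
  {"x": -0.5, "y": 0.1, "z": 1.8, "rx": 0, "ry": 0, "rz": 0, "jaw": 8.8},
  {"x": -0.5, "y": 0.1, "z": 1.8, "rx": 0, "ry": 0, "rz": 0, "jaw": 8.8},
  {"x": -0.54, "y": 0.1, "z": 1.7, "rx": 0, "ry": 0, "rz": 0, "jaw": 8.8},
  {"x": 0, "y": 0, "z": 0, "rx": 0, "ry": 0, "rz": 0, "jaw": 8.8},
])

```text
clock: 51.85
tool_pos: [0.2799, -0.3083, 0.0607]
eef_rot: [0.398, 0.901, 0.066, -0.162]
contact_force: [0.3, -0.7, -0.0]
opening: 1.004
finger_force: 0.0
```

```bash
python3 - <<'E'
from h import *
s=cam('side'); t=cam('top'); blobs(s,'lens',60,.028,500); blobs(t,'lens',60,.028,500)
P=W(-27.45,-28.47); need([*P,.018])
E
```

```text
lens 118 [305.5 201.3] [-5.1   2.59]
lens 103 [449.  192.8] [ -7.6  -49.37]
lens 78 [356.1 195.4] [ -6.19 -14.1 ]
lens 146 [318.6 198.7] [-6.46  0.01]
lens 93 [398.5 250.4] [-27.82 -28.09]
R [[-0.632, 0.738, -0.237], [0.696, 0.675, 0.246], [0.342, -0.009, -0.94]] q [ 1.01  0.94 -0.45  1.99  0.5   0.7   0.95] pos [ 0.281  -0.3092  0.0622]
tool shift cm [-1.83  0.02  4.04]
```

>>> send_rows([
  {"x": -0.6, "y": 0, "z": 1.4, "rx": 0, "ry": 0, "rz": 0, "jaw": 8.8},
  {"x": -0.55, "y": 0, "z": 1.3, "rx": 0, "ry": 0, "rz": 0, "jaw": 8.8},
  {"x": -0.4, "y": 0, "z": 0.8, "rx": 0, "ry": 0, "rz": 0, "jaw": 8.8},
  {"x": -0.2, "y": 0, "z": 0.4, "rx": 0, "ry": 0, "rz": 0, "jaw": 8.8},
  {"x": 0, "y": 0, "z": 0, "rx": 0, "ry": 0, "rz": 0, "jaw": 8.8},
])

```text
clock: 52.45
tool_pos: [0.2833, -0.3122, 0.0187]
eef_rot: [0.398, 0.901, 0.066, -0.161]
contact_force: [1.1, -0.5, 0.3]
opening: 0.998
finger_force: 0.0
```

```bash
python3 - <<'E'
from h import *
P=W(-27.45,-28.47); need([*P,.018])
E
```

```text
R [[-0.631, 0.739, -0.237], [0.696, 0.674, 0.248], [0.343, -0.009, -0.939]] q [ 0.99  1.02 -0.41  1.97  0.54  0.63  0.92] pos [ 0.2833 -0.3122  0.0187]
tool shift cm [0.01 0.01 0.07]
```

>>> send_rows([
  {"x": 0, "y": 0, "z": 0, "rx": 0, "ry": 0, "rz": 0, "jaw": 7},
  {"x": 0, "y": 0, "z": 0, "rx": 0, "ry": 0, "rz": 0, "jaw": 4},
  {"x": 0, "y": 0, "z": 0, "rx": 0, "ry": 0, "rz": 0, "jaw": 4},
  {"x": 0, "y": 0, "z": 0, "rx": 0, "ry": 0, "rz": 0, "jaw": 4},
  {"x": 0, "y": 0, "z": 0, "rx": 0, "ry": 0, "rz": 0, "jaw": 4},
])

```text
clock: 52.95
tool_pos: [0.2836, -0.3125, 0.0196]
eef_rot: [0.398, 0.901, 0.066, -0.16]
contact_force: [0.5, 0.7, 2.6]
opening: 0.672
finger_force: 25.0
```

>>> send_rows([
  {"x": 0, "y": 0, "z": 0, "rx": 0, "ry": 0, "rz": 0, "jaw": 4},
  {"x": 0.25, "y": 0, "z": -0.7, "rx": 0, "ry": 0, "rz": 0, "jaw": 4},
  {"x": 0.25, "y": 0, "z": -0.7, "rx": 0, "ry": 0, "rz": 0, "jaw": 4},
  {"x": -1.2, "y": 0.6, "z": -0.5, "rx": 0, "ry": 0, "rz": 0, "jaw": 4},
  {"x": -1.8, "y": 0.8, "z": -0.7, "rx": 0, "ry": 0, "rz": 0, "jaw": 4},
])

```text
clock: 53.45
tool_pos: [0.3149, -0.3267, 0.036]
eef_rot: [0.398, 0.901, 0.066, -0.161]
contact_force: [0.6, 0.4, -0.4]
opening: 0.677
finger_force: 25.0
```

>>> send_rows([
  {"x": -1.8, "y": 0.8, "z": -0.7, "rx": 0, "ry": 0, "rz": 0, "jaw": 4},
  {"x": -1.8, "y": 0.8, "z": -0.7, "rx": 0, "ry": 0, "rz": 0, "jaw": 4},
  {"x": -1.8, "y": 0.8, "z": -0.6, "rx": 0, "ry": 0, "rz": 0, "jaw": 4},
  {"x": -1.6, "y": 0.8, "z": -0.6, "rx": 0, "ry": 0, "rz": 0, "jaw": 4},
  {"x": 0, "y": 0, "z": 0, "rx": 0, "ry": 0, "rz": 0, "jaw": 4},
])

```text
clock: 53.95
tool_pos: [0.3925, -0.3609, 0.0358]
eef_rot: [0.398, 0.901, 0.066, -0.158]
contact_force: [0.1, 0.4, -1.1]
opening: 0.675
finger_force: 25.0
```

```bash
python3 - <<'E'
from h import *
tcp(); need([*get_state()['tool_pos'][:2],.0195]); cam('side','s12.png')
E
```

```text
t 53.95 TCP shelf cm [-16.8  -33.95] z 3.58 yawerr -0.8864 open 5.94 F [ 0.1  0.4 -1.1] q7 1.01 tilt [ 0.0665 -0.1583]
R [[-0.633, 0.739, -0.232], [0.697, 0.674, 0.246], [0.338, -0.006, -0.941]] q [ 0.94  1.06 -0.48  1.63  0.45  0.91  1.01] pos [ 0.3925 -0.3609  0.0358]
tool shift cm [-0.55  0.01  1.54]
```

View pics/s12.png

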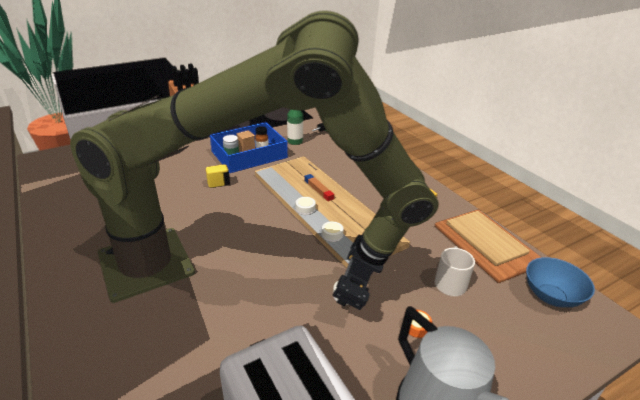

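The light is held at (338,290) and both placed lights are undisturbed. I'll set it down here, straighten the tool and regrip.

>>> send_rows([
  {"x": -0.25, "y": 0, "z": 0.7, "rx": 0, "ry": 0, "rz": 0, "jaw": 4},
  {"x": -0.2, "y": 0, "z": 0.5, "rx": 0, "ry": 0, "rz": 0, "jaw": 4},
  {"x": -0.1, "y": 0, "z": 0.3, "rx": 0, "ry": 0, "rz": 0, "jaw": 4},
  {"x": 0, "y": 0, "z": 0.05, "rx": 0, "ry": 0, "rz": 0, "jaw": 4},
  {"x": 0, "y": 0, "z": 0, "rx": 0, "ry": 0, "rz": 0, "jaw": 4},
])

```text
clock: 54.5
tool_pos: [0.388, -0.3602, 0.0197]
eef_rot: [0.398, 0.9, 0.066, -0.162]
contact_force: [-1.6, 0.3, 8.1]
opening: 0.676
finger_force: 25.0
```

>>> send_rows([
  {"x": 0, "y": 0, "z": 0, "rx": 0, "ry": 0, "rz": 0, "jaw": 6.5},
  {"x": 0, "y": 0, "z": 0, "rx": 0, "ry": 0, "rz": 0, "jaw": 8},
  {"x": 0, "y": 0, "z": 0, "rx": 0, "ry": 0, "rz": 0, "jaw": 8.8},
  {"x": 0, "y": 0, "z": 0, "rx": 0, "ry": 0, "rz": 0, "jaw": 8.8},
  {"x": 0, "y": 0, "z": 0, "rx": 0, "ry": 0, "rz": 0, "jaw": 8.8},
])

```text
clock: 55.0
tool_pos: [0.3895, -0.3603, 0.0188]
eef_rot: [0.398, 0.901, 0.066, -0.16]
contact_force: [0.2, 0.5, -0.4]
opening: 1.002
finger_force: 0.0
```

>>> send_rows([
  {"x": 0.5, "y": 0, "z": -1.4, "rx": 0, "ry": 0, "rz": 0, "jaw": 8.8},
  {"x": 0.8, "y": 0, "z": -2.2, "rx": 0, "ry": 0, "rz": 0, "jaw": 8.8},
  {"x": 1, "y": 0, "z": -2.8, "rx": 0, "ry": 0, "rz": 0, "jaw": 8.8},
  {"x": 0.5, "y": 0, "z": -1.4, "rx": 0, "ry": -0.117, "rz": 0, "jaw": 8.8},
  {"x": 0, "y": 0, "z": 0, "rx": 0, "ry": -0.117, "rz": 0, "jaw": 8.8},
])

```text
clock: 55.5
tool_pos: [0.3927, -0.3615, 0.1048]
eef_rot: [0.404, 0.913, 0.018, -0.049]
contact_force: [0.8, -0.1, -0.3]
opening: 0.999
finger_force: 0.0
```

>>> send_rows([
  {"x": 0, "y": 0, "z": 0, "rx": 0, "ry": -0.112, "rz": 0, "jaw": 8.8},
  {"x": 0, "y": 0, "z": 0, "rx": 0, "ry": 0, "rz": -0.1264, "jaw": 8.8},
  {"x": 0, "y": 0, "z": 0, "rx": 0, "ry": 0, "rz": -0.1264, "jaw": 8.8},
  {"x": 0, "y": 0, "z": 0, "rx": 0, "ry": 0, "rz": -0.1264, "jaw": 8.8},
  {"x": 0, "y": 0, "z": 0, "rx": 0, "ry": 0, "rz": -0.1264, "jaw": 8.8},
])

```text
clock: 56.0
tool_pos: [0.3905, -0.3604, 0.103]
eef_rot: [0.16, 0.987, -0.003, -0.003]
contact_force: [0.1, 0.2, -0.2]
opening: 0.998
finger_force: 0.0
```

>>> send_rows([
  {"x": 0, "y": 0, "z": 0, "rx": 0, "ry": 0, "rz": -0.1264, "jaw": 8.8},
  {"x": 0, "y": 0, "z": 0, "rx": 0, "ry": 0, "rz": -0.1264, "jaw": 8.8},
  {"x": 0, "y": 0, "z": 0, "rx": 0, "ry": 0, "rz": -0.1264, "jaw": 8.8},
  {"x": 0, "y": 0, "z": 0, "rx": 0, "ry": 0, "rz": 0, "jaw": 8.8},
  {"x": 0, "y": 0, "z": 0, "rx": 0, "ry": 0, "rz": 0, "jaw": 8.8},
])

```text
clock: 56.5
tool_pos: [0.3904, -0.3604, 0.1025]
eef_rot: [-0.025, 1.0, -0.002, -0.004]
contact_force: [0.3, 0.3, -0.7]
opening: 0.996
finger_force: 0.0
```

```bash
python3 - <<'E'
from h import *
look('s13.png'); need([*get_state()['tool_pos'][:2],.018])
E
```

```text
t 56.5 TCP shelf cm [-17.01 -33.89] z 10.25 yawerr -0.0038 open 8.76 F [ 0.3  0.3 -0.7] q7 1.44 tilt [-0.0021 -0.0038]
side
lens 121 [305.5 201.4] [-6.78 -0.03]
lens 251 [343.1 292.4] [-18.74 -35.51]
 (z .028)
lens 121 [305.5 201.4] [-5.12  2.57]
lens 251 [343.1 292.4] [-17.42 -33.92]
red 77 [328.4 195.2] [1.64 0.  ]
blue 28 [307.8 177.1] [ 1.8  12.15]
blue 14 [534.6 288.6] [ 21.56 -58.06]
blue 13 [582.2 294.5] [ 29.54 -65.14]
blue 17 [557.9 302.9] [ 22.2  -63.66]
top
lens 145 [318.7 198.8] [-6.88  0.01]
 (z .028)
lens 145 [318.7 198.8] [-6.51 -0.01]
red 17 [314.4 174.6] [2.55 0.98]
R [[-0.999, -0.051, -0.008], [-0.051, 0.999, -0.004], [0.008, -0.004, -1.0]] q [ 1.01  0.86 -0.6   1.95  0.87  0.61  1.44] pos [ 0.3903 -0.3603  0.1022]
tool shift cm [-0.07  0.03  8.42]
```

>>> send_rows([
  {"x": 0.4, "y": 0, "z": 2.5, "rx": -0.004, "ry": -0.008, "rz": 0, "jaw": 8.8},
  {"x": 0, "y": 0, "z": 2.5, "rx": 0, "ry": 0, "rz": 0, "jaw": 8.8},
  {"x": 0, "y": 0, "z": 2, "rx": 0, "ry": 0, "rz": 0, "jaw": 8.8},
  {"x": 0, "y": 0, "z": 1, "rx": 0, "ry": 0, "rz": 0, "jaw": 8.8},
  {"x": 0, "y": 0, "z": 0.4, "rx": 0, "ry": 0, "rz": 0, "jaw": 8.8},
])

```text
clock: 57.1
tool_pos: [0.386, -0.3602, 0.0172]
eef_rot: [-0.027, 1.0, 0.0, -0.001]
contact_force: [-0.1, 0.2, 0.8]
opening: 1.0
finger_force: 0.0
```

>>> send_rows([
  {"x": 0, "y": 0, "z": 0, "rx": 0, "ry": 0, "rz": 0, "jaw": 8.8},
  {"x": 0, "y": 0, "z": 0, "rx": 0, "ry": 0, "rz": 0, "jaw": 6},
  {"x": 0, "y": 0, "z": 0, "rx": 0, "ry": 0, "rz": 0, "jaw": 4},
  {"x": 0, "y": 0, "z": 0, "rx": 0, "ry": 0, "rz": 0, "jaw": 4},
  {"x": 0, "y": 0, "z": 0, "rx": 0, "ry": 0, "rz": 0, "jaw": 4},
])

```text
clock: 57.6
tool_pos: [0.3862, -0.3606, 0.0183]
eef_rot: [-0.027, 1.0, 0.0, 0.0]
contact_force: [-0.2, -0.8, 3.0]
opening: 0.674
finger_force: 25.0
```

>>> send_rows([
  {"x": 0, "y": 0, "z": 0, "rx": 0, "ry": 0, "rz": 0, "jaw": 4},
  {"x": 0, "y": 0, "z": 0, "rx": 0, "ry": 0, "rz": 0, "jaw": 4},
  {"x": 0, "y": 0, "z": 0, "rx": 0, "ry": 0, "rz": 0, "jaw": 4},
  {"x": 0, "y": 0, "z": 0, "rx": 0, "ry": 0, "rz": 0, "jaw": 4},
  {"x": 0, "y": 0, "z": 0, "rx": 0, "ry": 0, "rz": 0, "jaw": 4},
])

```text
clock: 58.1
tool_pos: [0.3862, -0.3606, 0.0183]
eef_rot: [-0.027, 1.0, 0.0, 0.0]
contact_force: [-0.8, -0.4, 6.7]
opening: 0.671
finger_force: 25.0
```

```bash
python3 - <<'E'
from h import *
tcp()
E
```

```text
t 58.1 TCP shelf cm [-17.43 -33.89] z 1.83 yawerr -0.0007 open 5.91 F [-0.8 -0.4  6.7] q7 1.29 tilt [0.0001 0.    ]
```

>>> send_rows([
  {"x": 0, "y": 0, "z": -1, "rx": 0, "ry": 0, "rz": 0, "jaw": 4},
  {"x": 0, "y": 0, "z": -3, "rx": 0, "ry": 0, "rz": 0, "jaw": 4},
  {"x": 0, "y": 0, "z": -3, "rx": 0, "ry": 0, "rz": 0, "jaw": 4},
  {"x": 0, "y": 0, "z": -3, "rx": 0, "ry": 0, "rz": 0, "jaw": 4},
  {"x": 0, "y": 0, "z": 0, "rx": 0, "ry": 0, "rz": 0, "jaw": 4},
])

```text
clock: 58.6
tool_pos: [0.3878, -0.3614, 0.1213]
eef_rot: [-0.027, 1.0, -0.001, 0.002]
contact_force: [-0.3, -0.5, -0.3]
opening: 0.673
finger_force: 25.0
```

```bash
python3 - <<'E'
from h import *
tcp()
E
```

```text
t 58.6 TCP shelf cm [-17.27 -33.98] z 12.13 yawerr -0.0008 open 5.92 F [-0.3 -0.5 -0.3] q7 1.48 tilt [-0.0013  0.0024]
```

>>> send_rows([
  {"x": -0.695, "y": 3.2, "z": 0, "rx": 0, "ry": 0, "rz": 0, "jaw": 4},
  {"x": -0.695, "y": 3.2, "z": 0, "rx": 0, "ry": 0, "rz": 0, "jaw": 4},
  {"x": -0.695, "y": 3.2, "z": 0, "rx": 0, "ry": 0, "rz": 0, "jaw": 4},
  {"x": -0.695, "y": 3.2, "z": 0, "rx": 0, "ry": 0, "rz": 0, "jaw": 4},
  {"x": -0.695, "y": 3.2, "z": 0, "rx": 0, "ry": 0, "rz": 0, "jaw": 4},
])

```text
clock: 59.1
tool_pos: [0.4117, -0.1975, 0.1174]
eef_rot: [-0.027, 1.0, 0.001, -0.001]
contact_force: [0.8, -0.4, -1.2]
opening: 0.68
finger_force: 25.0
```

>>> send_rows([
  {"x": -0.695, "y": 3.2, "z": 0, "rx": 0, "ry": 0, "rz": 0, "jaw": 4},
  {"x": -0.695, "y": 3.2, "z": 0, "rx": 0, "ry": 0, "rz": 0, "jaw": 4},
  {"x": -0.695, "y": 3.2, "z": 0, "rx": 0, "ry": 0, "rz": 0, "jaw": 4},
  {"x": -0.695, "y": 3.2, "z": 0, "rx": 0, "ry": 0, "rz": 0, "jaw": 4},
  {"x": -0.695, "y": 3.2, "z": 0, "rx": 0, "ry": 0, "rz": 0, "jaw": 4},
])

```text
clock: 59.6
tool_pos: [0.4379, -0.036, 0.1175]
eef_rot: [-0.027, 1.0, 0.0, -0.001]
contact_force: [0.1, -0.5, -0.3]
opening: 0.669
finger_force: 25.0
```

>>> send_rows([
  {"x": -0.695, "y": 3.2, "z": 0, "rx": 0, "ry": 0, "rz": 0, "jaw": 4},
  {"x": -0.695, "y": 3.2, "z": 0, "rx": 0, "ry": 0, "rz": 0, "jaw": 4},
  {"x": -0.695, "y": 3.2, "z": 0, "rx": 0, "ry": 0, "rz": 0, "jaw": 4},
  {"x": -0.695, "y": 3.2, "z": 0, "rx": 0, "ry": 0, "rz": 0, "jaw": 4},
  {"x": -0.7, "y": 3.2, "z": 0, "rx": 0, "ry": 0, "rz": 0, "jaw": 4},
])

```text
clock: 60.1
tool_pos: [0.4641, 0.1254, 0.1175]
eef_rot: [-0.027, 1.0, -0.0, -0.001]
contact_force: [-0.5, 0.2, 0.1]
opening: 0.676
finger_force: 25.0
```

>>> send_rows([
  {"x": 0, "y": 0, "z": 2, "rx": 0, "ry": 0, "rz": 0, "jaw": 4},
  {"x": 0, "y": 0, "z": 2, "rx": 0, "ry": 0, "rz": 0, "jaw": 4},
  {"x": 0, "y": 0, "z": 1, "rx": 0, "ry": 0, "rz": 0, "jaw": 4},
  {"x": 0, "y": 0, "z": 0, "rx": 0, "ry": 0, "rz": 0, "jaw": 4},
  {"x": 0, "y": 0, "z": 0, "rx": 0, "ry": 0, "rz": 0, "jaw": 4},
])

```text
clock: 60.6
tool_pos: [0.4644, 0.1242, 0.0682]
eef_rot: [-0.027, 1.0, 0.0, -0.0]
contact_force: [0.1, 1.0, -1.2]
opening: 0.675
finger_force: 25.0
```

```bash
python3 - <<'E'
from h import *
look('s14.png')
E
```

```text
t 60.6 TCP shelf cm [-6.99 14.1 ] z 6.82 yawerr -0.0007 open 5.94 F [ 0.1  1.  -1.2] q7 0.32 tilt [ 0.0002 -0.0004]
side
lens 135 [305.2 201.4] [-6.87 -0.01]
lens 162 [332.5 227. ] [ -6.9  -14.33]
 (z .028)
lens 135 [305.2 201.4] [-5.21  2.59]
lens 162 [332.5 227. ] [ -5.23 -12.14]
red 60 [327.8 194.6] [1.68 0.41]
blue 30 [307.6 177.2] [ 1.71 12.14]
blue 16 [585.7 287.4] [ 32.49 -64.27]
blue 18 [577.7 294.7] [ 28.59 -64.61]
blue 24 [545.6 296.5] [ 21.55 -60.98]
top
lens 101 [448.9 192.9] [ -8.   -48.73]
lens 118 [357.3 196.4] [ -6.97 -14.31]
 (z .028)
lens 101 [448.9 192.9] [ -7.64 -49.34]
lens 118 [357.3 196.4] [ -6.6  -14.51]
```

>>> send_rows([
  {"x": 0, "y": 0, "z": 1, "rx": 0, "ry": 0, "rz": 0, "jaw": 4},
  {"x": 0, "y": 0, "z": 0.8, "rx": 0, "ry": 0, "rz": 0, "jaw": 4},
  {"x": 0, "y": 0, "z": 0.5, "rx": 0, "ry": 0, "rz": 0, "jaw": 4},
  {"x": 0, "y": 0, "z": 0.3, "rx": 0, "ry": 0, "rz": 0, "jaw": 4},
  {"x": 0, "y": 0, "z": 0.1, "rx": 0, "ry": 0, "rz": 0, "jaw": 4},
])

```text
clock: 61.2
tool_pos: [0.4645, 0.1244, 0.041]
eef_rot: [-0.027, 1.0, 0.0, -0.0]
contact_force: [-0.3, -0.2, -0.9]
opening: 0.671
finger_force: 25.0
```

>>> send_rows([
  {"x": 0, "y": 0, "z": 0, "rx": 0, "ry": 0, "rz": 0, "jaw": 4},
  {"x": 0, "y": 0, "z": 0, "rx": 0, "ry": 0, "rz": 0, "jaw": 4},
  {"x": 0, "y": 0, "z": 0, "rx": 0, "ry": 0, "rz": 0, "jaw": 6.5},
  {"x": 0, "y": 0, "z": 0, "rx": 0, "ry": 0, "rz": 0, "jaw": 8},
  {"x": 0, "y": 0, "z": 0, "rx": 0, "ry": 0, "rz": 0, "jaw": 8.8},
])

```text
clock: 61.7
tool_pos: [0.4647, 0.1244, 0.0413]
eef_rot: [-0.027, 1.0, 0.0, 0.0]
contact_force: [-0.2, -0.4, 0.3]
opening: 0.893
finger_force: 0.0
```

>>> send_rows([
  {"x": 0, "y": 0, "z": 0, "rx": 0, "ry": 0, "rz": 0, "jaw": 8.8},
  {"x": 0, "y": 0, "z": -2, "rx": 0, "ry": 0, "rz": 0, "jaw": 8.8},
  {"x": 0, "y": 0, "z": -3, "rx": 0, "ry": 0, "rz": 0, "jaw": 8.8},
  {"x": 0, "y": 0, "z": -4, "rx": 0, "ry": 0, "rz": 0, "jaw": 8.8},
  {"x": 0, "y": 0, "z": -4, "rx": 0, "ry": 0, "rz": 0, "jaw": 8.8},
])

```text
clock: 62.2
tool_pos: [0.464, 0.1241, 0.1724]
eef_rot: [-0.027, 1.0, 0.0, -0.001]
contact_force: [0.8, 0.6, 0.3]
opening: 1.001
finger_force: 0.0
```

>>> send_rows([
  {"x": 0, "y": 0, "z": 0, "rx": 0, "ry": 0, "rz": 0.143, "jaw": 8},
  {"x": 0, "y": 0, "z": 0, "rx": 0, "ry": 0, "rz": 0.143, "jaw": 6},
  {"x": 0, "y": 0, "z": 0, "rx": 0, "ry": 0, "rz": 0.143, "jaw": 6},
  {"x": 0, "y": 0, "z": 0, "rx": 0, "ry": 0, "rz": 0.143, "jaw": 6},
  {"x": 0, "y": 0, "z": 0, "rx": 0, "ry": 0, "rz": 0.143, "jaw": 6},
])

```text
clock: 62.7
tool_pos: [0.4645, 0.1242, 0.1713]
eef_rot: [0.328, 0.945, 0.0, -0.0]
contact_force: [-0.3, -0.0, -0.5]
opening: 0.679
finger_force: 0.0
```

>>> send_rows([
  {"x": 0, "y": 0, "z": 0, "rx": 0, "ry": 0, "rz": 0.143, "jaw": 6},
  {"x": 0, "y": 0, "z": 0, "rx": 0, "ry": 0, "rz": 0.143, "jaw": 6},
  {"x": 0, "y": 0, "z": 0, "rx": 0, "ry": 0, "rz": 0.143, "jaw": 6},
  {"x": 0, "y": 0, "z": 0, "rx": 0, "ry": 0, "rz": 0.143, "jaw": 6},
  {"x": 0, "y": 0, "z": 0, "rx": 0, "ry": 0, "rz": 0.143, "jaw": 6},
])

```text
clock: 63.2
tool_pos: [0.4644, 0.1243, 0.1712]
eef_rot: [0.637, 0.77, 0.0, -0.0]
contact_force: [-0.3, 0.8, 0.6]
opening: 0.678
finger_force: 0.0
```

>>> send_rows([
  {"x": 0, "y": 0, "z": 0, "rx": 0, "ry": 0, "rz": 0.141, "jaw": 6},
  {"x": -1.8, "y": 2.37, "z": 0, "rx": 0, "ry": 0, "rz": 0, "jaw": 6},
  {"x": -1.8, "y": 2.37, "z": 0, "rx": 0, "ry": 0, "rz": 0, "jaw": 6},
  {"x": -1.8, "y": 2.37, "z": 0, "rx": 0, "ry": 0, "rz": 0, "jaw": 6},
  {"x": -1.8, "y": 2.37, "z": 0, "rx": 0, "ry": 0, "rz": 0, "jaw": 6},
])

```text
clock: 63.7
tool_pos: [0.5637, 0.0568, 0.1711]
eef_rot: [0.688, 0.726, -0.0, -0.0]
contact_force: [0.3, 0.8, 0.2]
opening: 0.68
finger_force: 0.0
```

```bash
python3 - <<'E'
from h import *
look('s15.png'); stick(cam('side'),-3,17); stick(cam('top'),-3,17)
E
```

```text
t 63.7 TCP shelf cm [2.56 6.83] z 17.11 yawerr -1.5713 open 5.98 F [0.3 0.8 0.2] q7 -0.37 tilt [-0.     -0.0005]
side
lens 86 [281.6 179.6] [-6.92 14.19]
lens 132 [305.3 201.5] [-6.84 -0.05]
lens 161 [332.5 227. ] [ -6.9  -14.31]
 (z .028)
lens 86 [281.6 179.6] [-5.26 17.19]
lens 132 [305.3 201.5] [-5.18  2.55]
lens 161 [332.5 227. ] [ -5.24 -12.12]
red 61 [327.7 194.7] [1.64 0.37]
blue 27 [307.6 176.9] [ 1.81 12.27]
blue 14 [535.4 287. ] [ 22.22 -57.84]
blue 13 [566.4 303.1] [ 23.84 -64.72]
top
lens 101 [448.9 192.9] [ -8.   -48.73]
lens 118 [357.3 196.4] [ -6.97 -14.31]
lens 113 [280.6 201.5] [-6.92 14.13]
 (z .028)
lens 101 [448.9 192.9] [ -7.64 -49.34]
lens 118 [357.3 196.4] [ -6.6  -14.51]
lens 113 [280.6 201.5] [-6.55 14.28]
red edges -0.2 2.4 peak 145.0
blue edges 11.4 13.8 peak 65.0
red edges 13.75 11.55 peak 28.0
blue edges 12.2 13.8 peak 33.0
```

>>> send_rows([
  {"x": 0, "y": -0.05, "z": 4, "rx": 0, "ry": 0, "rz": 0, "jaw": 6},
  {"x": 0, "y": 0, "z": 4, "rx": 0, "ry": 0, "rz": 0, "jaw": 6},
  {"x": 0, "y": 0, "z": 3, "rx": 0, "ry": 0, "rz": 0, "jaw": 6},
  {"x": 0, "y": 0, "z": 1.6, "rx": 0, "ry": 0, "rz": 0, "jaw": 6},
  {"x": 0, "y": 0, "z": 0.7, "rx": 0, "ry": 0, "rz": 0, "jaw": 6},
])

```text
clock: 64.4
tool_pos: [0.5602, 0.0588, 0.0365]
eef_rot: [0.687, 0.726, -0.001, -0.002]
contact_force: [0.3, 0.4, -0.1]
opening: 0.681
finger_force: 0.0
```

>>> send_rows([
  {"x": 0, "y": 0, "z": 0, "rx": 0, "ry": 0, "rz": 0, "jaw": 6},
  {"x": 0, "y": 0, "z": 0, "rx": 0, "ry": 0, "rz": 0, "jaw": 4},
  {"x": 0, "y": 0, "z": 0, "rx": 0, "ry": 0, "rz": 0, "jaw": 3},
  {"x": 0, "y": 0, "z": 0, "rx": 0, "ry": 0, "rz": 0, "jaw": 1},
  {"x": 0, "y": 0, "z": 0, "rx": 0, "ry": 0, "rz": 0, "jaw": 1},
])

```text
clock: 64.9
tool_pos: [0.5629, 0.0575, 0.0387]
eef_rot: [0.688, 0.726, 0.001, -0.0]
contact_force: [0.2, -0.2, -0.5]
opening: 0.34
finger_force: 0.0
```

>>> send_rows([
  {"x": 0, "y": 0, "z": 0, "rx": 0, "ry": 0, "rz": 0, "jaw": 1},
  {"x": 0, "y": 0, "z": 0, "rx": 0, "ry": 0, "rz": 0, "jaw": 1},
  {"x": 0, "y": 0, "z": 0, "rx": 0, "ry": 0, "rz": 0, "jaw": 1},
  {"x": 0, "y": 0, "z": 0, "rx": 0, "ry": 0, "rz": 0, "jaw": 1},
  {"x": 0, "y": 0, "z": 0, "rx": 0, "ry": 0, "rz": 0, "jaw": 1},
], grip_force=40)

```text
clock: 65.4
tool_pos: [0.5629, 0.0575, 0.0385]
eef_rot: [0.688, 0.726, 0.0, -0.0]
contact_force: [-1.5, 0.2, 5.8]
opening: 0.267
finger_force: 40.0
```

```bash
python3 - <<'E'
from h import *
tcp(); piv()
E
```

```text
t 65.4 TCP shelf cm [2.47 6.91] z 3.85 yawerr -1.5718 open 2.35 F [-1.5  0.2  5.8] q7 -0.44 tilt [ 0.0003 -0.0001]
pivot by tool [ 2.48 13.91]
```

>>> send_rows([
  {"x": 0.044, "y": 0.782, "z": 0, "rx": 0, "ry": 0, "rz": -0.1122, "jaw": 1},
  {"x": 0.044, "y": 0.782, "z": 0, "rx": 0, "ry": 0, "rz": -0.1122, "jaw": 1},
  {"x": 0.044, "y": 0.782, "z": 0, "rx": 0, "ry": 0, "rz": -0.1122, "jaw": 1},
  {"x": 0.044, "y": 0.782, "z": 0, "rx": 0, "ry": 0, "rz": -0.1122, "jaw": 1},
  {"x": 0.044, "y": 0.782, "z": 0, "rx": 0, "ry": 0, "rz": -0.1122, "jaw": 1},
])

```text
clock: 65.9
tool_pos: [0.5982, 0.0685, 0.0386]
eef_rot: [0.459, 0.888, -0.002, -0.001]
contact_force: [-2.7, -1.8, 7.2]
opening: 0.272
finger_force: 40.0
```

>>> send_rows([
  {"x": 0.044, "y": 0.782, "z": 0, "rx": 0, "ry": 0, "rz": -0.1122, "jaw": 1},
  {"x": 0.044, "y": 0.782, "z": 0, "rx": 0, "ry": 0, "rz": -0.1122, "jaw": 1},
  {"x": 0.044, "y": 0.782, "z": 0, "rx": 0, "ry": 0, "rz": -0.1122, "jaw": 1},
  {"x": 0.044, "y": 0.782, "z": 0, "rx": 0, "ry": 0, "rz": -0.1122, "jaw": 1},
  {"x": 0.044, "y": 0.782, "z": 0, "rx": 0, "ry": 0, "rz": -0.1122, "jaw": 1},
])

```text
clock: 66.4
tool_pos: [0.6236, 0.0978, 0.0385]
eef_rot: [0.195, 0.981, -0.002, 0.0]
contact_force: [-1.2, -3.3, 6.6]
opening: 0.268
finger_force: 40.0
```

>>> send_rows([
  {"x": 0.044, "y": 0.782, "z": 0, "rx": 0, "ry": 0, "rz": -0.1122, "jaw": 1},
  {"x": 0.044, "y": 0.782, "z": 0, "rx": 0, "ry": 0, "rz": -0.1122, "jaw": 1},
  {"x": 0.044, "y": 0.782, "z": 0, "rx": 0, "ry": 0, "rz": -0.1122, "jaw": 1},
  {"x": 0.044, "y": 0.782, "z": 0, "rx": 0, "ry": 0, "rz": -0.1122, "jaw": 1},
  {"x": 0.044, "y": 0.782, "z": 0, "rx": 0, "ry": 0, "rz": -0.1122, "jaw": 1},
])

```text
clock: 66.9
tool_pos: [0.6291, 0.1365, 0.0386]
eef_rot: [-0.084, 0.996, -0.002, 0.001]
contact_force: [2.0, -3.9, 5.3]
opening: 0.268
finger_force: 40.0
```

```bash
python3 - <<'E'
from h import *
tcp(); piv()
E
```

```text
t 66.9 TCP shelf cm [ 9.51 14.44] z 3.86 yawerr 0.1141 open 2.36 F [ 2.  -3.9  5.3] q7 0.77 tilt [-0.0016  0.0007]
pivot by tool [ 2.56 13.64]
```

>>> send_rows([
  {"x": 0.044, "y": 0.784, "z": 0, "rx": 0, "ry": 0, "rz": -0.1122, "jaw": 1},
  {"x": 0.044, "y": 0.784, "z": 0, "rx": 0, "ry": 0, "rz": -0.1122, "jaw": 1},
  {"x": 0.044, "y": 0.784, "z": 0, "rx": 0, "ry": 0, "rz": -0.1122, "jaw": 1},
  {"x": 0.044, "y": 0.784, "z": 0, "rx": 0, "ry": 0, "rz": -0.1122, "jaw": 1},
  {"x": 0.044, "y": 0.784, "z": 0, "rx": 0, "ry": 0, "rz": -0.1122, "jaw": 1},
])

```text
clock: 67.4
tool_pos: [0.6123, 0.1731, 0.0386]
eef_rot: [-0.357, 0.934, -0.001, 0.001]
contact_force: [1.8, -1.3, 3.1]
opening: 0.266
finger_force: 40.0
```

>>> send_rows([
  {"x": 0.044, "y": 0.784, "z": 0, "rx": 0, "ry": 0, "rz": -0.1122, "jaw": 1},
  {"x": 0.044, "y": 0.784, "z": 0, "rx": 0, "ry": 0, "rz": -0.1122, "jaw": 1},
  {"x": 0.044, "y": 0.784, "z": 0, "rx": 0, "ry": 0, "rz": -0.1122, "jaw": 1},
  {"x": 0.044, "y": 0.784, "z": 0, "rx": 0, "ry": 0, "rz": -0.1122, "jaw": 1},
  {"x": 0.044, "y": 0.784, "z": 0, "rx": 0, "ry": 0, "rz": -0.1122, "jaw": 1},
])

```text
clock: 67.9
tool_pos: [0.5792, 0.1947, 0.0386]
eef_rot: [-0.602, 0.799, -0.0, 0.001]
contact_force: [1.3, -0.9, 4.1]
opening: 0.266
finger_force: 40.0
```

>>> send_rows([
  {"x": 0.044, "y": 0.784, "z": 0, "rx": 0, "ry": 0, "rz": -0.1122, "jaw": 1},
  {"x": 0.044, "y": 0.784, "z": 0, "rx": 0, "ry": 0, "rz": -0.1122, "jaw": 1},
  {"x": 0.044, "y": 0.784, "z": 0, "rx": 0, "ry": 0, "rz": -0.1122, "jaw": 1},
  {"x": 0, "y": 0, "z": 0, "rx": 0, "ry": 0, "rz": 0, "jaw": 1},
  {"x": 0, "y": 0, "z": 0, "rx": 0, "ry": 0, "rz": 0, "jaw": 1},
])

```text
clock: 68.4
tool_pos: [0.5547, 0.1976, 0.0385]
eef_rot: [0.725, -0.689, -0.001, -0.0]
contact_force: [-1.6, -0.4, 5.4]
opening: 0.268
finger_force: 40.0
```

```bash
python3 - <<'E'
from h import *
tcp(); piv()
E
```

```text
t 68.4 TCP shelf cm [ 2.41 20.94] z 3.85 yawerr 1.5679 open 2.35 F [-1.6 -0.4  5.4] q7 1.8 tilt [-0.0007 -0.0002]
pivot by tool [ 2.39 13.94]
```

>>> send_rows([
  {"x": 0, "y": 0, "z": 0, "rx": 0, "ry": 0, "rz": 0, "jaw": 3.5},
  {"x": 0, "y": 0, "z": 0, "rx": 0, "ry": 0, "rz": 0, "jaw": 5},
  {"x": 0, "y": 0, "z": 0, "rx": 0, "ry": 0, "rz": 0, "jaw": 6},
  {"x": 0, "y": 0, "z": 0, "rx": 0, "ry": 0, "rz": 0, "jaw": 6},
  {"x": 0, "y": 0, "z": 0, "rx": 0, "ry": 0, "rz": 0, "jaw": 6},
])

```text
clock: 68.9
tool_pos: [0.5549, 0.1971, 0.038]
eef_rot: [0.726, -0.688, -0.0, 0.0]
contact_force: [0.4, 0.4, -0.1]
opening: 0.672
finger_force: 0.0
```

>>> send_rows([
  {"x": 0, "y": 0, "z": -1, "rx": 0, "ry": 0, "rz": 0, "jaw": 6},
  {"x": 0, "y": 0, "z": -3, "rx": 0, "ry": 0, "rz": 0, "jaw": 6},
  {"x": 0, "y": 0, "z": -4, "rx": 0, "ry": 0, "rz": 0, "jaw": 6},
  {"x": 0, "y": 0, "z": -4, "rx": 0, "ry": 0, "rz": 0, "jaw": 6},
  {"x": 0, "y": 0, "z": -4, "rx": 0, "ry": 0, "rz": 0, "jaw": 6},
])

```text
clock: 69.4
tool_pos: [0.5546, 0.1972, 0.2004]
eef_rot: [0.726, -0.688, -0.0, -0.0]
contact_force: [0.9, -0.3, -0.3]
opening: 0.683
finger_force: 0.0
```

>>> send_rows([
  {"x": -4, "y": 2.5, "z": 0, "rx": 0, "ry": 0, "rz": 0, "jaw": 6},
  {"x": -4, "y": 2.5, "z": 0, "rx": 0, "ry": 0, "rz": 0, "jaw": 6},
  {"x": -4, "y": 2.5, "z": 0, "rx": 0, "ry": 0, "rz": 0, "jaw": 6},
  {"x": -4, "y": 2.5, "z": 0, "rx": 0, "ry": 0, "rz": 0, "jaw": 6},
  {"x": -4, "y": 2.5, "z": 0, "rx": 0, "ry": 0, "rz": 0, "jaw": 6},
])

```text
clock: 69.9
tool_pos: [0.4183, 0.3915, 0.1992]
eef_rot: [0.726, -0.688, -0.0, -0.0]
contact_force: [0.3, 0.3, 0.3]
opening: 0.685
finger_force: 0.0
```

```bash
python3 - <<'E'
from h import *
look('s16.png'); stick(cam('side'),11,31); stick(cam('top'),11,31)
s=cv2.imread('pics/s16.png')[120:290,200:420]; t=cv2.imread('pics/Ts16.png')[130:250,170:410]
a=cv2.resize(s,(600,464)); cv2.imwrite('pics/fin1.png',a); cv2.imwrite('pics/fin2.png',cv2.resize(t,None,fx=3.2,fy=3.2,interpolation=cv2.INTER_CUBIC))
E
```

```text
t 69.9 TCP shelf cm [-10.16  41.04] z 19.92 yawerr 1.57 open 6.03 F [0.3 0.3 0.3] q7 1.57 tilt [-0.0003 -0.0005]
side
lens 133 [305.3 201.4] [-6.84 -0.03]
lens 166 [332.3 227.1] [ -6.95 -14.32]
 (z .028)
lens 133 [305.3 201.4] [-5.18  2.57]
lens 166 [332.3 227.1] [ -5.29 -12.13]
red 34 [286.7 159.1] [ 1.8  25.89]
blue 56 [304.9 175.2] [ 1.61 13.6 ]
blue 18 [538.  263.7] [ 30.03 -53.2 ]
blue 21 [578.4 282.2] [ 32.63 -62.38]
blue 21 [535.6 289.6] [ 21.51 -58.38]
blue 17 [575.2 302. ] [ 25.91 -65.61]
top
lens 101 [448.9 192.9] [ -8.   -48.73]
lens 116 [357.4 196.5] [ -6.99 -14.35]
lens 142 [318.8 198.8] [-6.89 -0.01]
 (z .028)
lens 101 [448.9 192.9] [ -7.64 -49.34]
lens 116 [357.4 196.5] [ -6.62 -14.54]
lens 142 [318.8 198.8] [-6.51 -0.03]
blue 34 [187.6 172.4] [ 6.78 48.85]
blue 35 [190.9 216.9] [-10.28  48.01]
blue 33 [180.1 223.3] [-12.45  52.16]
red edges 25.1 27.7 peak 142.0
blue edges 27.65 16.05 peak 82.0
red edges 11.35 12.85 peak 8.0
blue edges 21.1 26.95 peak -2.0
```

View pics/fin1.png

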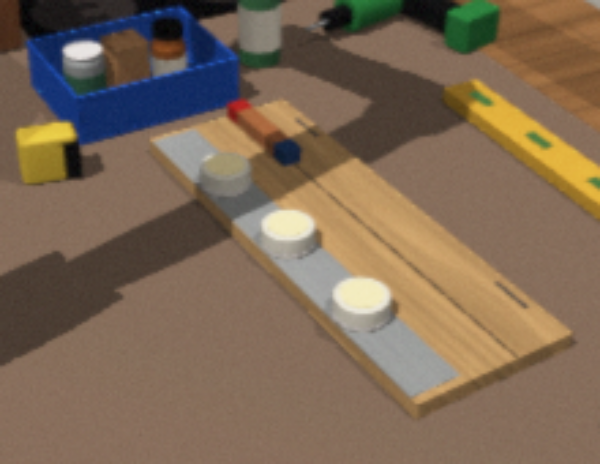

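View pics/fin2.png

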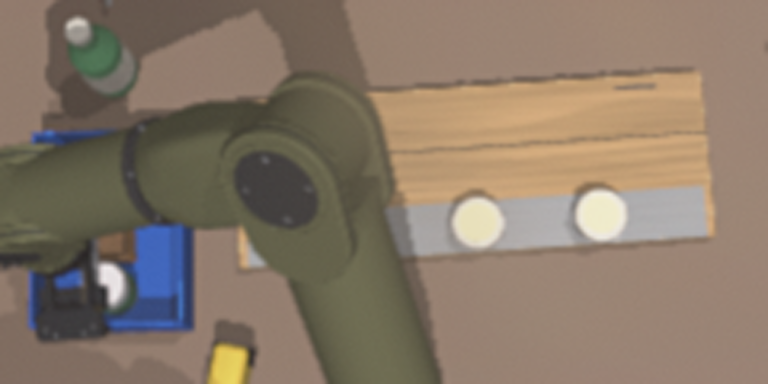

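The first view shows the stick in the last length with its red tip at the shelf's far end (238,110). The three lights sit lens up on the strip at (225,170), (288,230) and (361,300), and the jars are in the tub. The second view shows the arm clear of everything.

```bash
python3 -c "
from plant import *
print(finish_job())"
```

```text
the job is handed in; nothing more can be done
None
```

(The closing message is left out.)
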